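# Put the microscope parts back on their own pads

## Task

The three microscope parts on the bench have been put on one another's pads. Put each back, upright, in the middle of its own pad: the wide flat lens on the round pad, the eyepiece on the square pad, and the black power brick on the oblong pad with its length along the pad. The blank cork mat is there for setting a part aside meanwhile; keep the parts upright throughout and leave the rubber blower and the small capped can where they stand.

Things in the scene. Friction and masses are not known exactly. Their poses are not given: they have to be found in the camera images.
- lens_center (a point): auxiliary microscope lens lying flat: a round disc 18 mm high, 54 mm across its lower 11 mm (red knurled ring) and 48 mm across the black part above; point half-way up on its axis, z axis up. Loose, about 75 g, starts on the square pad
- eyepiece_center (a point): black round microscope eyepiece with a thin red line, standing upright, 44 mm high, 37 mm across at its widest, narrower (about 30 mm) at the foot; point half-way up on its axis, z axis up. Loose, about 85 g, starts on the oblong pad
- brick_center (a point): black power brick lying flat, 30 mm high, 36 mm wide along its own x axis and 86 mm long overall along its own y axis (prongs at one end and a cable stub at the other included; the solid case is 57 mm long, from -30 to +27 mm in its y); point at its middle, half-way up, z axis up. Loose, about 110 g, starts on the round pad, turned any way
- lens_pad: grey round pad, 100 mm across, 4 mm thick, fixed to the bench, with a thin white circle 58 mm across at its middle: the place of the lens. Origin at the centre of its underside, on the bench
- eyepiece_pad: grey square pad, 66 x 66 mm, 4 mm thick, fixed, with a thin white circle 41 mm across at its middle: the place of the eyepiece. Origin at the centre of its underside, on the bench
- brick_pad: grey oblong pad, 56 mm along its x axis and 104 mm along its y axis, 4 mm thick, fixed, with a thin white 40 x 91 mm rectangle: the place of the power brick. Origin at the centre of its underside, on the bench
- tile: blank brown square cork mat, 90 x 90 mm, 4 mm thick, fixed and empty: free spot for setting a part aside. Origin at the centre of its underside, on the bench
- blower: dark rubber lens blower with a thin red nozzle, standing upright, 49 mm across, 98 mm high; bystander. Origin at the centre of its underside
- can: small white round can with a black cap, standing upright, 34 mm across, 59 mm high; bystander. Origin at the centre of its underside
- stereo_microscope: the stereo microscope, fixed, which the arm must keep clear of: black base plate 22 mm high, from 120 mm nearer the robot to 120 mm farther than its origin and 194 mm to either side; the head overhangs the plate 155 to 415 mm above the bench, from 120 mm nearer (the eyepiece tubes, 300 to 400 mm up) and from 123 mm right to 98 mm left of the origin. Origin at the centre of its underside on the bench, x away from the robot, y left
There are look-alikes about, which are no part of the job. What is shaped like the part that bears eyepiece_center but green is not meant.

How it is judged:
By the outcome, as a careful person would: the job done as asked, in the order asked, and still so for the second after the job is handed in, with the robot touching nothing.
It also fails if it takes over 128 s, if anything falls off the work surface, if the arm or the gripper's body presses on something with over 40 N, if the wrist force passes 120 N, or if a joint passes its speed limit or range.

## Robot

A 6-joint arm with a two-finger parallel gripper is mounted at the origin on a cart in front of the work surface, level with it; the furniture and walls round the work are solid. World frame = base frame: x ahead of the robot, y to its left, z up, the work surface at z = 0. Lengths are in mm, angles in rad, forces in N, time in s.
With the tool pointing down it reaches from about 275 to 1000 mm from the base axis. Payload 8.4 kg.
Tool frame: the origin (TCP) lies at the very end of the fingers, on their centre line; the grasp point (between the pads) lies 19 mm behind it; z points along the fingers, y is the direction in which the jaws open and shut (so a half turn about z gives the same grasp; the last joint's range is limited). The gripper opens to 85 mm and grips with 20 to 120 N. Pads are 22 mm wide; open, the fingers measure 114 mm over their backs; the gripper's body (76 mm by 85 mm) begins 54 mm behind the grasp point. The pads swing forward as they close: fully open they stand 13 mm farther back than shut.
Start: joints at [1.342, 0.353, 1.633, -0, 1.155, -0.002], TCP at [140.536, 608.997, 231.281] pointing down, gripper open.
Joint ranges: [-2.63, 2.63], [-0.92, 2.1], [0.06, 2.66], [-1.3, 4.44], [0, 2.69], [-3.02, 3.02]. Speed limits (rad/s): [2.22, 2.22, 2.79, 3.14, 3.14, 3.14].

## Interface

Orientations are given as [roll, pitch, yaw] about the fixed x, y, z axes, in that order (R = Rz(yaw) Ry(pitch) Rx(roll)).
In Python, from rig import r gives the robot as it stands.
- The arm moves only by the tool jog_arm, never from a script. Its argument "moves" is a list of rows, each an object with "grip": the gripper command: -1 is fully open, 1 is shut, values between are in proportion; "translation": the shift along the tool's x, y, z in m, a list of three; "twist": the turn, a rotation vector about the tool's x, y, z in rad, a list of three. In form: [{"grip": grip, "translation": [dx, dy, dz], "twist": [ax, ay, az]}, ...]. A call has 1 to 10 rows; each row shifts and turns the commanded pose from where the row before left it, along the tool's axes as they then stand; what a row does not reach is not made up. A row lasts 1/12 s, in which the tool goes at most 41.7 mm and 7.16 degrees, less where a joint would pass 70% of its speed; a pose out of reach is approached as far as the arm can. A call with a gripper value outside its range is refused whole. The fingers move at their own pace and stop on an object; "squeeze" is the grip in N (left out, the last holds). Time passes only in rows, so rows that do not move let the fingers close. It gives the time, the measured TCP pose, the force and the opening at its end, in the units of the state.
- r.sense(): the state, without advancing time (a new reading comes with each control period).
- r.grab_frame(name): name is "side" or "top"; returns (picture, depth): 400x640x3 uint8, red, green, blue; 400x640 float32, mm along the optical axis (not along the pixel's ray), 0 where there is no reading.
- r.calibration(name): a dict with "fx", "fy", "cx", "cy" (pixels), "R" (3x3) and "t" (3): a world point X has camera coordinates R X + t. Camera axes: x right, y down, z forward; pixel columns grow to the right and rows downward; lengths in mm; the calibration is good to about 2 mm. A picture is of the moment at which its call begins. calibration takes no time and is no camera call.
- r.sign_off(): hands the job in, once; it reports no verdict.
The state is a dict: "clock": time; "qpos": joint angles; "qvel": joint speeds; "joint_efforts": joint torques, N m; "eef_pos": TCP position; "tcp_rot": TCP orientation; "contact_force": force on the tool from outside, world axes, zero at the start; "wrist_torque": the same for the moment, N m; "opening": opening from 0.0 (shut) to 1.0 (fully open).
Only numpy, scipy, OpenCV 4.12 (cv2) and the standard library are available. Lean on these libraries where they do the work, as an engineer would, in place of code of your own. Each camera call takes 0.05 s, during which the arm holds its last target.

## Working session

There is one attempt and no reset: what is moved stays moved. The work goes in short steps, Python scripts to look and compute and a tool call to move; the robot and the scene stay as the last step left them, time stands still between calls to the robot, and variables do not carry over. Pictures are saved under pics/ and viewed, and the job is handed in when it is done.

Besides the shell and the picture viewer there is one more tool, called after "Request:" in YAML: its name, and indented under it one key for each argument. jog_arm: Moves the arm, as the interface text tells. Its arguments: {"type":"object","properties":{"moves":{"type":"array"},"squeeze":{"type":"number"}},"required":["moves"]}

```bash
mkdir -p pics; ls
python3 - <<'E'
from rig import r
import cv2,numpy as np
print(r.sense())
for n in("side","top"):
    p,d=r.grab_frame(n); cv2.imwrite(f"pics/{n}0.png",p[:,:,::-1]); np.save(f"pics/{n}0.npy",d)
    c=r.calibration(n); print(n,c)
E
```

```text
pics
{'clock': 0.0, 'qpos': array([ 1.34156791e+00,  3.53648128e-01,  1.63414266e+00,  1.45113446e-05,
        1.15517610e+00, -2.42745376e-03]), 'qvel': array([-1.58458463e-05,  1.82866867e-04,  5.27095147e-04,  4.09364004e-04,
       -1.45445342e-03, -7.51562418e-04]), 'joint_efforts': array([ 9.62853337e-04, -6.05272722e+01, -3.42049778e+01,  1.12587929e-04,
        9.41046746e-03, -8.13602838e-06]), 'eef_pos': array([140.44327127, 608.53066796, 230.55803547]), 'tcp_rot': array([-3.14021846e+00, -1.66037125e-05,  2.91478581e+00]), 'contact_force': array([ 0.6517513 , -0.81287434, -0.36129201]), 'wrist_torque': array([-0.02485017, -0.02391459,  0.02656881]), 'opening': 0.9969424586300819}
side {'fx': 454.956286647736, 'fy': 454.956286647736, 'cx': 317.3826662153658, 'cy': 204.4869570506296, 'R': array([[ 0.84923011, -0.52779717, -0.01543928],
       [-0.25818014, -0.38955275, -0.88407673],
       [ 0.46059878,  0.75477069, -0.46708667]]), 't': array([-551.07840206,   81.95897706, 1162.66329305])}
top {'fx': 513.7731925723181, 'fy': 513.7731925723181, 'cx': 311.4586306490184, 'cy': 194.53497051643748, 'R': array([[ 0.00171934, -0.99999417,  0.00294931],
       [-0.97950802, -0.00227809, -0.20139229],
       [ 0.20139783, -0.00254261, -0.97950623]]), 't': array([-239.0396527 ,  484.30542594,  999.27375536])}
```

View pics/side0.png

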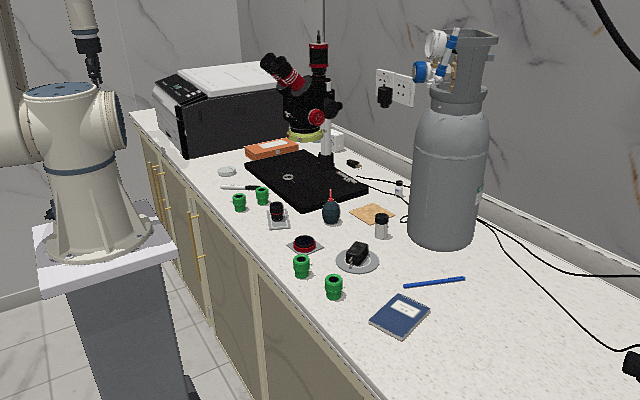

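View pics/top0.png

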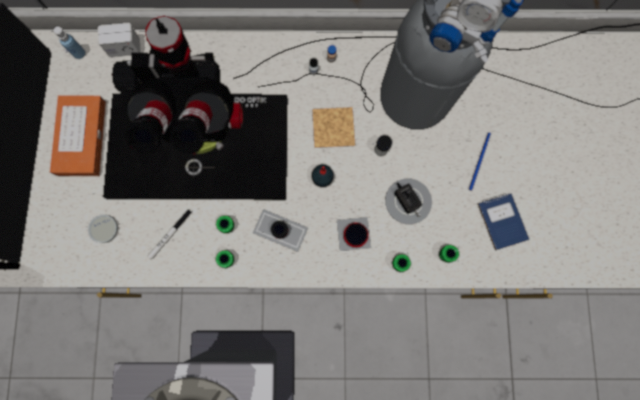

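```bash
cat > h.py <<'E'
import numpy as np,cv2
from rig import r
def ray(n,u,v,z):
    c=r.calibration(n);R=c["R"];t=c["t"]
    d=R.T@np.array([(u-c["cx"])/c["fx"],(v-c["cy"])/c["fy"],1]);o=-R.T@t
    return o+d*(z-o[2])/d[2]
def proj(n,X):
    c=r.calibration(n);p=c["R"]@np.array(X,float)+c["t"]
    return np.array([c["fx"]*p[0]/p[2]+c["cx"],c["fy"]*p[1]/p[2]+c["cy"]])
def crop(src,dst,x0,y0,x1,y1,s):
    im=cv2.imread(src)[y0:y1,x0:x1]; im=cv2.resize(im,None,fx=s,fy=s,interpolation=cv2.INTER_CUBIC)
    cv2.imwrite(dst,im)
E
python3 - <<'E'
from h import *
crop("pics/top0.png","pics/t1.png",240,180,380,280,5.5)
crop("pics/top0.png","pics/t2.png",300,95,440,230,4.4)
crop("pics/side0.png","pics/s1.png",220,170,420,310,4)
E
```

```text
(no output)
```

View pics/t1.png

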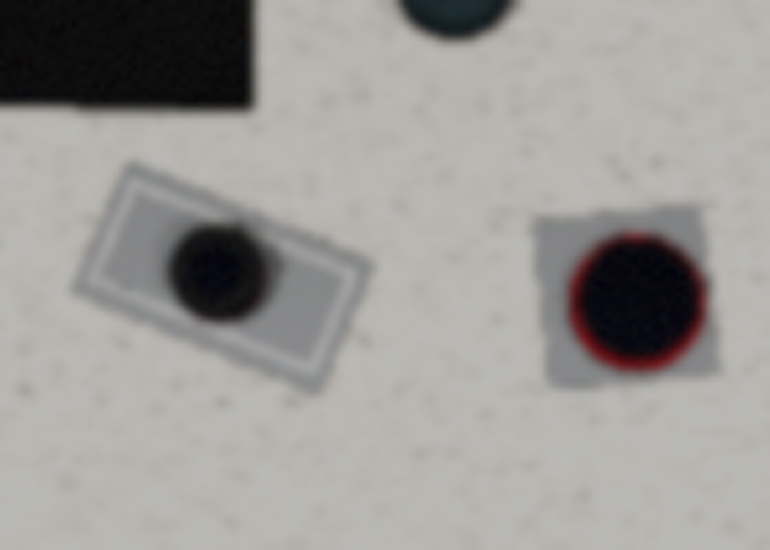

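View pics/t2.png

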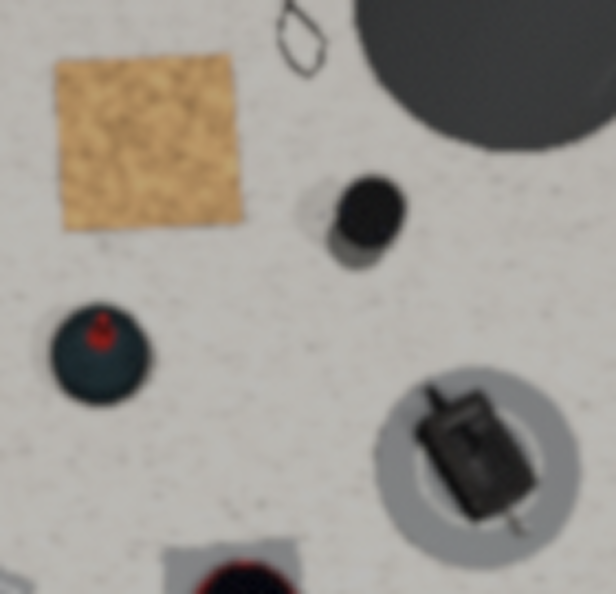

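View pics/s1.png

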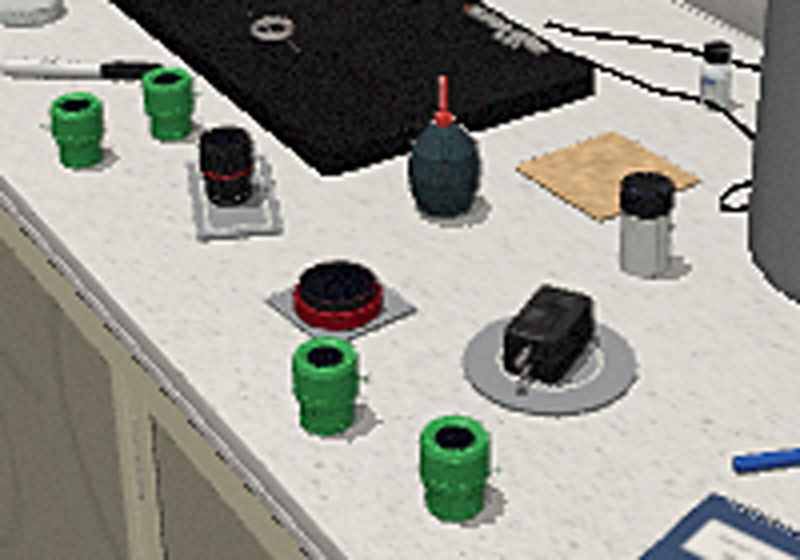

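```bash
cat >> h.py <<'E'
def ortho(img,n,z,x0,x1,y0,y1,k):
    # rows: x decreasing from x1 ; cols: y decreasing from y1 ; k px per mm
    W=int((y1-y0)*k);H=int((x1-x0)*k)
    src=np.float32([[0,0],[W,0],[W,H],[0,H]])
    dst=np.float32([proj(n,(x1,y1,z)),proj(n,(x1,y0,z)),proj(n,(x0,y0,z)),proj(n,(x0,y1,z))])
    M=cv2.getPerspectiveTransform(dst,src)
    return cv2.warpPerspective(img,M,(W,H),flags=cv2.INTER_CUBIC)
E
python3 - <<'E'
from h import *
im=cv2.imread("pics/top0.png")
def w(p,s,x0,y0,z): return ray("top",p[0]/s+x0+.5/s-.5,p[1]/s+y0+.5/s-.5,z)[:2].round(1)
f=lambda p,z:w(p,5.5,240,180,z); g=lambda p,z:w(p,4.4,300,95,z)
print("eyep",f((219,273),48))
P=np.array([f(p,4) for p in((133,163),(373,262),(320,393),(73,292))]);print("bpad",P,P.mean(0),np.linalg.norm(P-np.roll(P,-1,0),axis=1))
d=P[0]-P[1]+P[3]-P[2];print("ang long",np.degrees(np.arctan2(d[1],d[0])))
print("lens",f((638,302),15),f((638,300),22))
P=np.array([f(p,4) for p in((533,217),(700,205),(719,373),(552,387))]);print("epad",P,P.mean(0),np.linalg.norm(P-np.roll(P,-1,0),axis=1))
P=np.array([g(p,4) for p in((56,60),(232,54),(243,222),(64,231))]);print("tile",P,P.mean(0),np.linalg.norm(P-np.roll(P,-1,0),axis=1))
print("lpad",g((478,467),4),g((376,467),4),g((580,467),4),g((478,366),4),g((478,569),4))
print("blower",g((101,355),50),"can",g((372,212),59))
for z,nm in((4,"o4"),(34,"o34")):
    cv2.imwrite(f"pics/{nm}.png",ortho(im,"top",z,370,490,-240,-80,5) if 0 else ortho(im,"top",z,g((478,467),4)[0]-65,g((478,467),4)[0]+65,g((478,467),4)[1]-65,g((478,467),4)[1]+65,4.5))
E
```

```text
eyep [ 413.6 -173.6]
bpad [[ 462.1 -137.2]
 [ 423.9 -229.8]
 [ 373.8 -209.9]
 [ 412.1 -115.3]] [ 417.975 -173.05 ] [100.16985575  53.90751339 102.05905153  54.58580402]
ang long 67.77243141743098
lens [ 407.3 -330. ] [ 407.2 -329.4]
epad [[ 441.4 -291.2]
 [ 446.3 -355.4]
 [ 381.7 -361.3]
 [ 376.3 -297.8]] [ 411.425 -326.425] [64.38672223 64.86886773 63.72919268 65.43370691]
tile [[ 688.7 -239.8]
 [ 692.2 -328.2]
 [ 604.3 -332.4]
 [ 599.4 -243.9]] [ 646.15  -286.075] [88.4692602  88.00028409 88.63554592 89.39407139]
lpad [ 481.1 -444.2] [ 481.  -394.8] [ 481.3 -493.6] [ 531.4 -446. ] [ 431.4 -442.4]
blower [ 525.2 -260.8] can [ 592.4 -388.1]
```

View pics/o34.png

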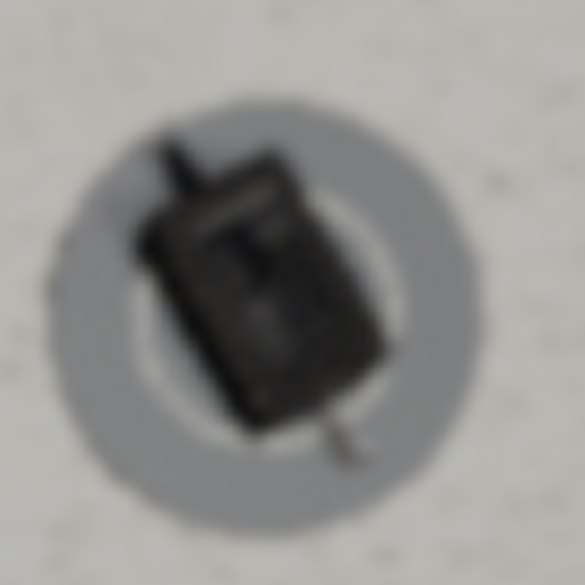

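View pics/o4.png

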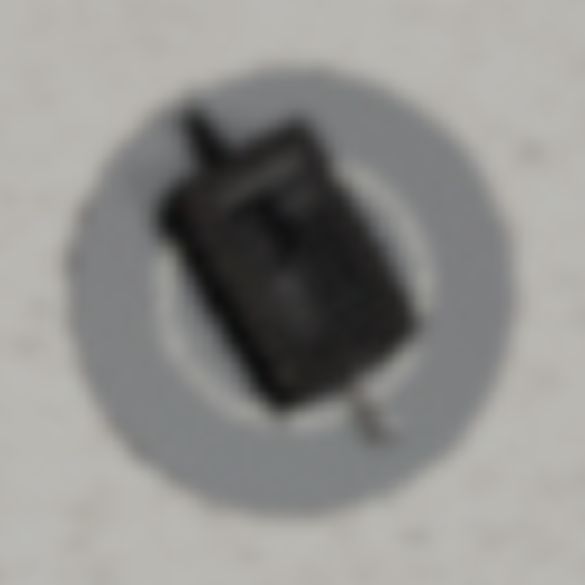

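```bash
cat >> h.py <<'E'
def circ(c,rad,z):
    a=np.linspace(0,2*np.pi,49);return np.c_[c[0]+rad*np.cos(a),c[1]+rad*np.sin(a),a*0+z]
def rect(c,ang,l,w,z,off=0):
    u=np.array([np.cos(ang),np.sin(ang)]);v=np.array([-u[1],u[0]]);c=np.array(c)+off*u
    P=[c+a*l/2*u+b*w/2*v for a,b in((1,1),(1,-1),(-1,-1),(-1,1),(1,1))];return np.c_[np.array(P),[z]*5]
def overlay(src,n,shapes,dst,x0,y0,x1,y1,s):
    im=cv2.imread(src)[y0:y1,x0:x1]; im=cv2.resize(im,None,fx=s,fy=s,interpolation=cv2.INTER_CUBIC)
    for P,col in shapes:
        q=np.array([proj(n,p) for p in P]); q=((q-[x0,y0]+.5)*s-.5)
        cv2.polylines(im,[np.round(q*8).astype(np.int32)],False,col,1,cv2.LINE_AA,3)
    cv2.imwrite(dst,im)
E
cat > ov.py <<'E'
from h import *
D=np.deg2rad
G=(0,255,0);Y=(0,255,255);M=(255,0,255)
S=[(rect((418,-173),D(67.8),104,56,4),G),(rect((418,-173),D(67.8),91,40,4),G),(rect((411.4,-326.4),D(-4.5+0),66,66,4),G),
(circ((481.2,-444.2),50,4),G),(circ((481.2,-444.2),29,4),G),
(circ((413.6,-173.6),15,4),Y),(circ((413.6,-173.6),18.5,48),M),(circ((407.3,-329.7),27,4),Y),(circ((407.3,-329.7),24,22),M),
(rect((481.4,-438.1),D(30.5),57,36,34),M),(rect((481.4,-438.1),D(30.5),57,36,4),Y),(rect((481.4,-438.1),D(30.5),86,2,19),Y),(rect((646.1,-286.1),D(-2.5),90,90,4),G)]
if __name__=="__main__":
    overlay("pics/top0.png","top",S,"pics/ot1.png",245,180,385,280,5.5)
    overlay("pics/top0.png","top",S,"pics/ot2.png",300,95,440,230,4.4)
    overlay("pics/side0.png","side",S,"pics/os1.png",260,190,400,290,5.5)
E
python3 ov.py
```

```text
(no output)
```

View pics/ot1.png

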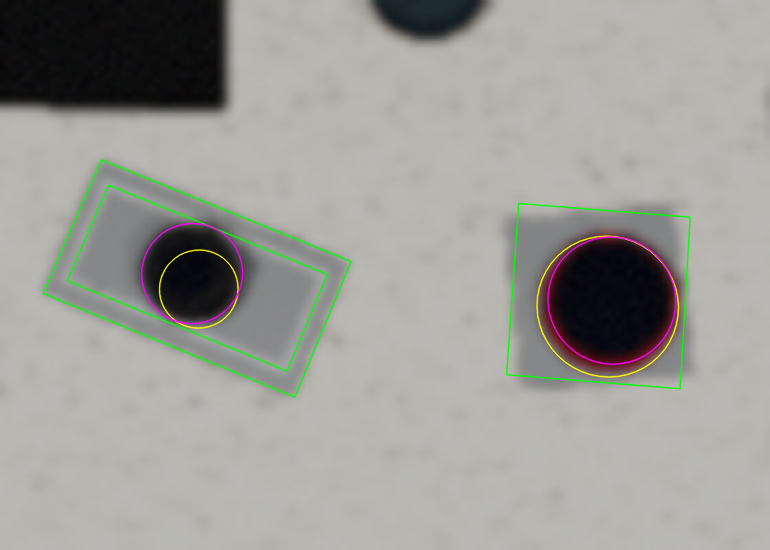

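View pics/ot2.png

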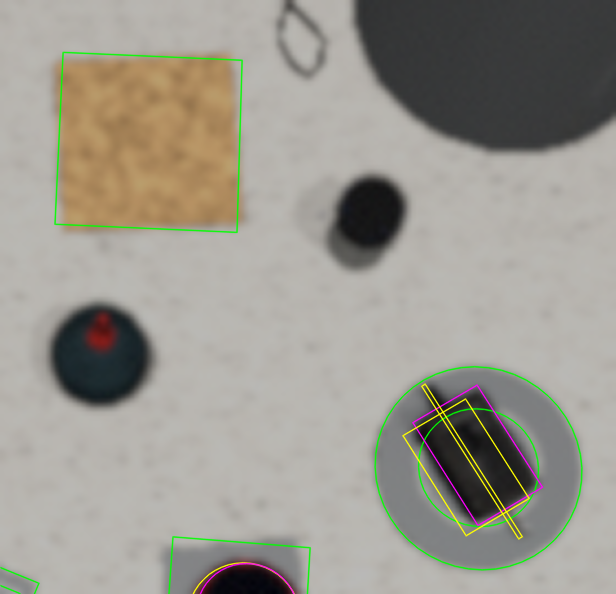

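View pics/os1.png

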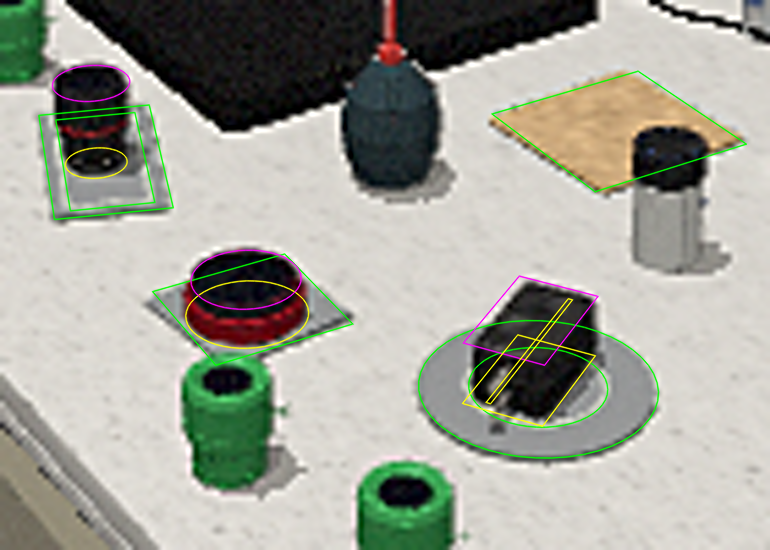

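```bash
cat >> h.py <<'E'
def cloud(n,d,lo,hi):
    c=r.calibration(n);v,u=np.mgrid[:400,:640];m=d>0
    P=np.c_[((u-c["cx"])/c["fx"]*d)[m],((v-c["cy"])/c["fy"]*d)[m],d[m]]
    X=(P-c["t"])@c["R"];k=np.all((X>lo)&(X<hi),axis=1);return X[k],np.c_[u[m],v[m]][k]
E
python3 - <<'E'
from h import *
for n in("top","side"):
    d=np.load(f"pics/{n}0.npy")
    X,_=cloud(n,d,(430,-500,8),(540,-385,60))
    print(n,len(X),np.percentile(X[:,2],[5,50,90,98]))
    T=X[X[:,2]>27][:,:2].astype(np.float32)
    print(cv2.minAreaRect(T),T.mean(0),len(T))
    for a in(28,30,32):
        a=np.deg2rad(a);u=np.array([np.cos(a),np.sin(a)]);v=np.array([-u[1],u[0]]);o=np.array([481.4,-438.1])
        for zz in((27,99),(8,27)):
            Q=X[(X[:,2]>zz[0])&(X[:,2]<zz[1]),:2]-o
            print(zz,np.percentile(Q@u,[1,50,99]).round(1),np.percentile(Q@v,[1,50,99]).round(1))
    for nm,lo,hi in(("eye",(385,-205,30),(445,-140,60)),("lens",(370,-370,17),(445,-290,60)),("pad",(465,-490,1),(480,-470,60)),("bench",(300,-450,-20),(350,-400,60))):
        X,_=cloud(n,d,lo,hi);print(nm,len(X),X.mean(0),X.min(0),X.max(0)) if len(X) else 0
E
python3 - <<'E'
import sys;sys.path.insert(0,'.')
import os;os.chdir('.')
from h import *
crop("pics/side0.png","pics/s2.png",325,230,385,280,12)
E
```

```text
top 587 [ 9.932629   33.38966185 36.31855737 37.77531071]
((476.58349609375, -443.897705078125), (71.06964874267578, 34.98484802246094), 31.1849365234375) [ 482.27213 -439.53888] 450
(27, 99) [-27.5   0.4  27.4] [-19.7  -1.8  15.1]
(8, 27) [-47.5  -7.3  41.3] [-37.   13.   39.5]
(27, 99) [-27.5   0.3  27.3] [-19.5  -2.   14.7]
(8, 27) [-47.2  -6.8  41.3] [-36.5  13.6  39.2]
(27, 99) [-27.6   0.1  27.5] [-19.7  -1.6  14.8]
(8, 27) [-46.8  -6.3  41.2] [-36.1  13.6  39.1]
eye 272 [ 413.94080874 -172.57791882   46.94814021] [ 396.84182527 -190.34648891   30.34334263] [ 433.08547186 -154.03080349   54.34791947]
lens 434 [ 407.49354121 -330.0906257    20.99524078] [ 383.0673731  -355.49787009   17.00363541] [ 433.14559143 -303.62069464   29.27541588]
pad 60 [ 471.7060237  -481.07944115    4.82189779] [ 465.01756594 -489.93449385    1.33099182] [ 479.7156564  -470.05836981    9.09468709]
bench 620 [ 325.18368611 -422.9175473    11.78648973] [ 300.38960147 -449.92224013   -4.96369745] [ 349.91113123 -400.03844113   49.7743947 ]
side 417 [10.98966273 31.1931974  35.82101067 36.82927816]
((476
[... 277 characters left out ...]
) [-43.2 -26.6  25.3] [-21.  -12.9  13. ]
(27, 99) [-31.1  -7.1  25.6] [-20.   -4.6  14.5]
(8, 27) [-43.3 -26.7  24.6] [-21.1 -11.9  13.9]
eye 155 [ 411.23821273 -179.18213896   42.87402086] [ 394.96925767 -193.0285837    30.35809484] [ 433.82022951 -155.71540451   51.5796083 ]
lens 215 [ 405.11774401 -332.60866115   21.2944847 ] [ 379.44744071 -359.63404834   17.05804449] [ 429.78025986 -306.18875133   24.45991982]
pad 37 [ 472.35502375 -479.2255486     4.84987028] [ 465.39684891 -488.73038498    2.774481  ] [ 479.97553232 -470.15525716   16.00405957]
bench 529 [ 329.47875279 -427.53316106   15.50130819] [ 300.01845596 -449.825908     -2.11716372] [ 349.86574714 -400.1141289    46.72553692]
```

View pics/s2.png

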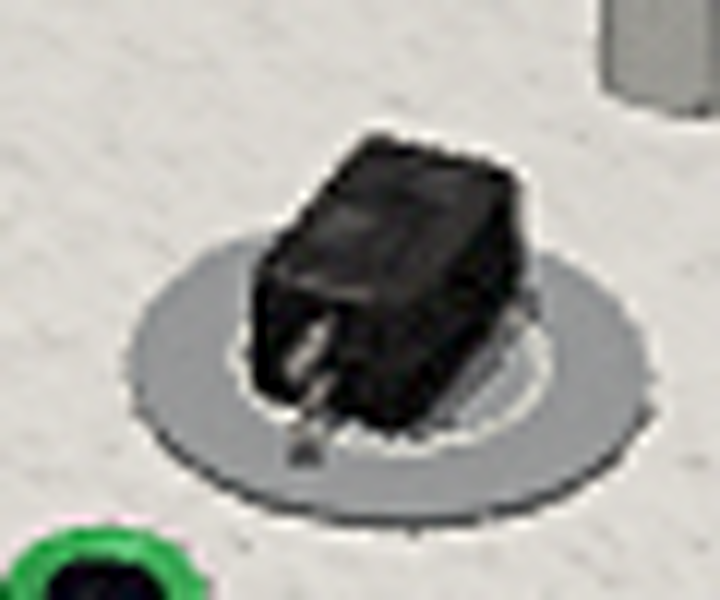

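Run:
```python
from h import *
for p in((105.5,198),(287,198),(287.5,95)): print("plate",p,ray("top",*p,22).round(0))
d=np.load("pics/top0.npy")
X,_=cloud("top",d,(100,-700,150),(900,700,450))
for y in range(-700,700,50):
    for z0,z1 in((150,300),(300,450)):
        k=(X[:,1]>=y)&(X[:,1]<y+50)&(X[:,2]>z0)&(X[:,2]<z1)
        if k.sum()>5: print(y,z0,k.sum(),np.percentile(X[k,0],2).round(0))
for n,p in(("g1",(225,224)),("g2",(225,259)),("g3",(401,262)),("g4",(449,253))): print(n,ray("top",*p,44).round(0))
```

```text
plate (105.5, 198) [482. 193.  22.]
plate (287, 198) [ 483. -187.   22.]
plate (287.5, 95) [ 712. -185.   22.]
-550 150 387 644.0
-550 300 58 655.0
-500 150 1044 636.0
-500 300 1371 614.0
-450 150 1595 639.0
-450 300 2717 625.0
-400 150 895 675.0
-400 300 78 695.0
-150 150 275 565.0
-150 300 321 545.0
-100 150 756 535.0
-100 300 2620 483.0
-50 150 361 539.0
-50 300 4125 488.0
0 150 382 544.0
0 300 1866 484.0
50 150 717 628.0
50 300 92 557.0
100 150 37 631.0
300 150 1105 641.0
350 150 74 602.0
g1 [425. -63.  44.]
g2 [354. -65.  44.]
g3 [ 349. -417.   44.]
g4 [ 367. -514.   44.]
```

Request:
jog_arm:
  moves:
    - {"grip": -0.4,"translation": [-0.025,-0.029,0],"twist": [0,0,0.05]}
    - {"grip": -0.4,"translation": [-0.025,-0.029,0],"twist": [0,0,0.05]}
    - {"grip": -0.4,"translation": [-0.025,-0.029,0],"twist": [0,0,0.05]}
    - {"grip": -0.4,"translation": [-0.025,-0.029,0],"twist": [0,0,0.05]}
    - {"grip": -0.4,"translation": [-0.025,-0.029,0],"twist": [0,0,0.05]}
    - {"grip": -0.4,"translation": [-0.025,-0.029,0],"twist": [0,0,0.05]}
    - {"grip": -0.4,"translation": [-0.025,-0.029,0],"twist": [0,0,0.05]}
    - {"grip": -0.4,"translation": [-0.025,-0.029,0],"twist": [0,0,0.05]}
    - {"grip": -0.4,"translation": [-0.025,-0.029,0],"twist": [0,0,0.05]}
    - {"grip": -0.4,"translation": [-0.025,-0.029,0],"twist": [0,0,0.05]}
  squeeze: 30

```text
clock: 0.93
eef_pos: [237.6, 241.0, 231.0]
tcp_rot: [-3.141, 0.0, 2.413]
contact_force: [1.5, -0.2, 0.8]
opening: 0.698
```

Request:
jog_arm:
  moves:
    - {"grip": -0.4,"translation": [-0.027,-0.001,0],"twist": [0,0,0.08]}
    - {"grip": -0.4,"translation": [-0.027,-0.001,0],"twist": [0,0,0.08]}
    - {"grip": -0.4,"translation": [-0.027,-0.001,0],"twist": [0,0,0.08]}
    - {"grip": -0.4,"translation": [-0.027,-0.001,0],"twist": [0,0,0.08]}
    - {"grip": -0.4,"translation": [-0.027,-0.001,0],"twist": [0,0,0.08]}
    - {"grip": -0.4,"translation": [-0.027,-0.001,0],"twist": [0,0,0.08]}
    - {"grip": -0.4,"translation": [-0.027,-0.001,0],"twist": [0,0,0.08]}
    - {"grip": -0.4,"translation": [-0.027,-0.001,0],"twist": [0,0,0.08]}
    - {"grip": -0.4,"translation": [-0.027,-0.001,0],"twist": [0,0,0.08]}
    - {"grip": -0.4,"translation": [-0.027,-0.001,0],"twist": [0,0,0.08]}

```text
clock: 1.77
eef_pos: [351.7, 4.1, 231.2]
tcp_rot: [3.142, 0.0, 1.611]
contact_force: [0.3, 0.7, 0.5]
opening: 0.698
```

Request:
jog_arm:
  moves:
    - {"grip": -0.4,"translation": [-0.027,0,0],"twist": [0,0,0.08]}
    - {"grip": -0.4,"translation": [-0.027,0,0],"twist": [0,0,0.08]}
    - {"grip": -0.4,"translation": [-0.027,0,0],"twist": [0,0,0.08]}
    - {"grip": -0.4,"translation": [-0.027,0,0],"twist": [0,0,0.08]}
    - {"grip": -0.4,"translation": [-0.027,0,0],"twist": [0,0,0.08]}

```text
clock: 2.18
eef_pos: [335.7, -129.1, 231.2]
tcp_rot: [3.141, -0.0, 1.211]
contact_force: [-0.8, 0.5, -0.8]
opening: 0.706
```

```bash
cat >> h.py <<'E'
def go(x,y,z,yaw=None,rows=None):
    s=r.sense();p=s["eef_pos"];w=s["tcp_rot"][2];c,sn=np.cos(w),np.sin(w)
    d=np.array([x,y,z])-p
    print("pos",p.round(1),"yaw",w.round(3),"q",s["qpos"].round(2),"open",round(s["opening"],3),"t",round(s["clock"],1))
    t=np.array([c*d[0]+sn*d[1], sn*d[0]-c*d[1], -d[2]])
    print("tool mm",t.round(1),"twistz",None if yaw is None else round(w-yaw,3),"minrows",np.linalg.norm(t)/41.7)
E
python3 -c "
from h import *
go(413.6,-173.6,100,1.17)"
```

```text
pos [ 335.7 -129.1  231.2] yaw 1.211 q [-0.37 -0.08  2.15  0.    1.08 -0.01] open 0.706 t 2.2
tool mm [-14.2  88.6 131.2] twistz 0.041 minrows 3.8123827066172518
```

Request:
jog_arm:
  moves:
    - {"grip": -0.4,"translation": [-0.0028,0.0177,0.026],"twist": [0,0,0]}
    - {"grip": -0.4,"translation": [-0.0028,0.0177,0.026],"twist": [0,0,0]}
    - {"grip": -0.4,"translation": [-0.0028,0.0177,0.026],"twist": [0,0,0]}
    - {"grip": -0.4,"translation": [-0.0028,0.0177,0.026],"twist": [0,0,0]}
    - {"grip": -0.4,"translation": [-0.0028,0.0177,0.026],"twist": [0,0,0]}
    - {"grip": -0.4,"translation": [0,0,0],"twist": [0,0,0.04]}

```text
clock: 2.68
eef_pos: [414.3, -172.2, 96.8]
tcp_rot: [-3.137, 0.0, 1.175]
contact_force: [-0.1, -0.1, 0.6]
opening: 0.698
```

Run:
```python
from h import *
go(413.6,-173.6,12,1.17)
p,d=r.grab_frame("side");cv2.imwrite("pics/side1.png",p[:,:,::-1]);crop("pics/side1.png","pics/s3.png",200,100,350,230,5)
```

```text
pos [ 414.3 -172.2   96.8] yaw 1.175 q [-0.4   0.28  2.11 -0.    0.76 -0.  ] open 0.698 t 2.7
tool mm [-1.6 -0.1 84.8] twistz 0.005 minrows 2.0348280488067156
```

View pics/s3.png

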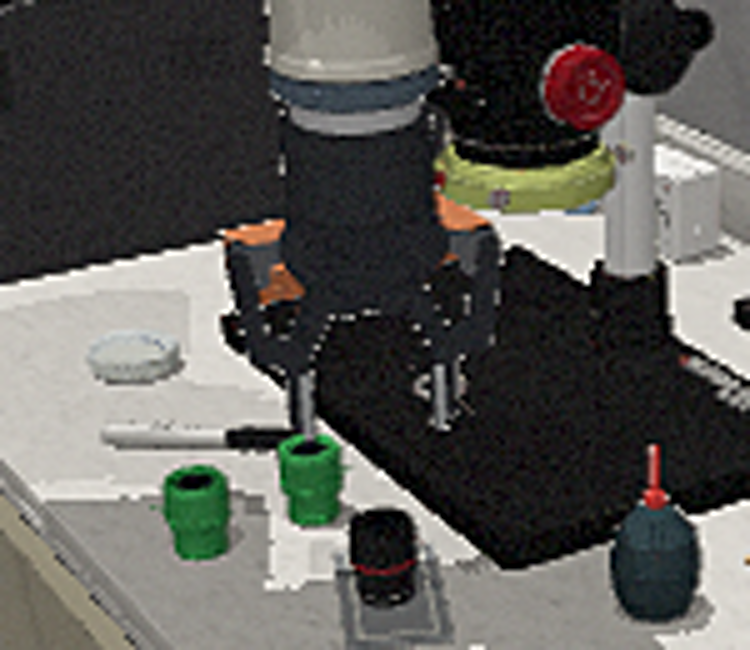

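Request:
jog_arm:
  moves:
    - {"grip": -0.4,"translation": [-0.0016,0,0.025],"twist": [0,0,0]}
    - {"grip": -0.4,"translation": [0,0,0.025],"twist": [0,0,0]}
    - {"grip": -0.4,"translation": [0,0,0.02],"twist": [0,0,0]}
    - {"grip": -0.4,"translation": [0,0,0.014],"twist": [0,0,0]}
    - {"grip": -0.4,"translation": [0,0,0],"twist": [0,0,0]}

```text
clock: 3.15
eef_pos: [411.7, -172.4, 15.6]
tcp_rot: [-3.138, -0.0, 1.175]
contact_force: [-0.7, 0.8, -0.8]
opening: 0.703
```

Run:
```python
from h import *
go(413.6,-173.6,12,1.17)
p,d=r.grab_frame("side");cv2.imwrite("pics/side2.png",p[:,:,::-1]);crop("pics/side2.png","pics/s4.png",220,140,340,240,6)
```

```text
pos [ 411.7 -172.4   15.6] yaw 1.175 q [-0.4   0.43  2.16  0.    0.56 -0.  ] open 0.703 t 3.1
tool mm [-0.4  2.2  3.6] twistz 0.005 minrows 0.1009314946004391
```

View pics/s4.png

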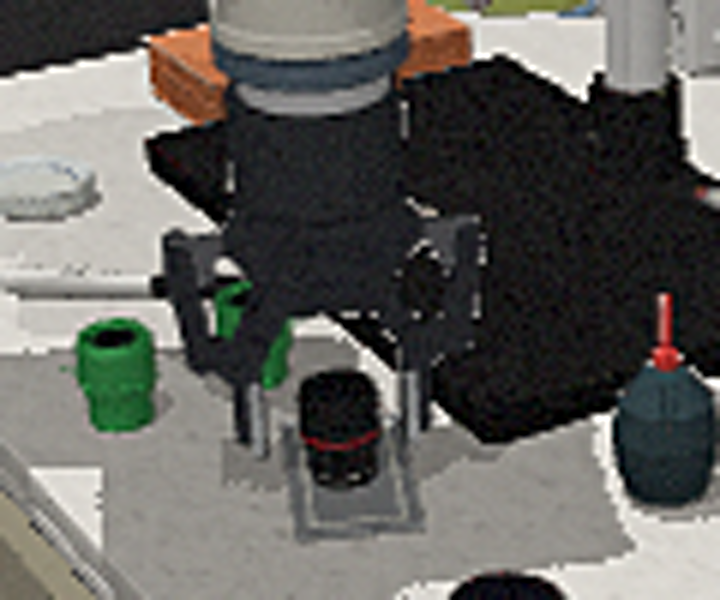

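Request:
jog_arm:
  moves:
    - {"grip": -0.4,"translation": [0,0.002,0.004],"twist": [0,0,0]}
    - {"grip": 1,"translation": [0,0,0],"twist": [0,0,0]}
    - {"grip": 1,"translation": [0,0,0],"twist": [0,0,0]}
    - {"grip": 1,"translation": [0,0,0],"twist": [0,0,0]}
    - {"grip": 1,"translation": [0,0,0],"twist": [0,0,0]}
    - {"grip": 1,"translation": [0,0,0],"twist": [0,0,0]}
    - {"grip": 1,"translation": [0,0,0],"twist": [0,0,0]}
  squeeze: 30

```text
clock: 3.78
eef_pos: [416.0, -174.2, 14.2]
tcp_rot: [3.14, -0.0, 1.175]
contact_force: [-2.0, -0.1, 7.0]
opening: 0.405
```

Run:
```python
from h import *
go(413.6,-173.6,60,1.17)
p,d=r.grab_frame("side");cv2.imwrite("pics/side3.png",p[:,:,::-1]);crop("pics/side3.png","pics/s5.png",220,140,340,240,6)
```

```text
pos [ 416.  -174.2   14.2] yaw 1.175 q [-0.4   0.44  2.15  0.    0.55 -0.  ] open 0.405 t 3.8
tool mm [ -0.3  -2.4 -45.8] twistz 0.005 minrows 1.100378284365267
```

View pics/s5.png

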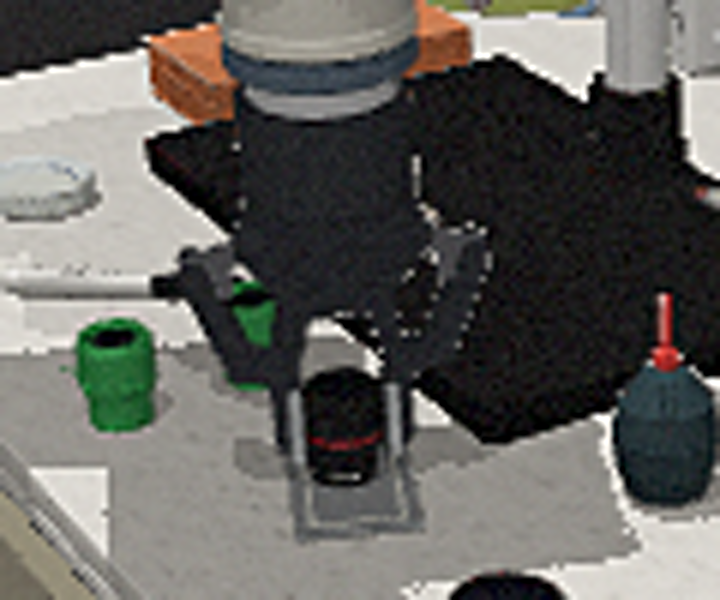

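Request:
jog_arm:
  moves:
    - {"grip": 1,"translation": [0,0,-0.02],"twist": [0,0,0]}
    - {"grip": 1,"translation": [0,0,-0.03],"twist": [0,0,0]}
    - {"grip": 1,"translation": [0,0,-0.035],"twist": [0,0,0]}
    - {"grip": 1,"translation": [0,0,-0.035],"twist": [0,0,0]}
    - {"grip": 1,"translation": [0,0,-0.035],"twist": [0,0,0]}
    - {"grip": 1,"translation": [0,0,0],"twist": [0,0,0]}

```text
clock: 4.33
eef_pos: [418.7, -175.4, 174.6]
tcp_rot: [3.131, 0.0, 1.175]
contact_force: [2.0, -0.4, 0.1]
opening: 0.405
```

Run:
```python
from h import *
go(420,-235,170,1.17)
p,d=r.grab_frame("side");cv2.imwrite("pics/side4.png",p[:,:,::-1]);crop("pics/side4.png","pics/s6.png",220,80,340,240,4)
```

```text
pos [ 418.7 -175.4  174.6] yaw 1.175 q [-0.4   0.15  2.05 -0.    0.93 -0.  ] open 0.405 t 4.3
tool mm [-54.5  24.2   4.6] twistz 0.005 minrows 1.434767808904598
```

View pics/s6.png

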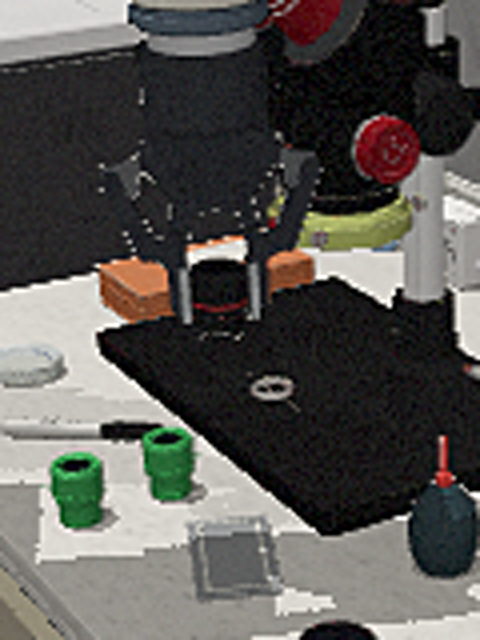

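Request:
jog_arm:
  moves:
    - {"grip": 1,"translation": [-0.028,0.012,0],"twist": [0,0,0]}
    - {"grip": 1,"translation": [-0.028,0.012,0],"twist": [0,0,0]}
    - {"grip": 1,"translation": [0,0,0],"twist": [0,0,0]}

```text
clock: 4.63
eef_pos: [416.2, -238.3, 167.9]
tcp_rot: [3.14, 0.002, 1.174]
contact_force: [0.1, -0.7, -1.2]
opening: 0.406
```

```bash
python3 -c "
from h import *
go(628,-284,170,1.17)"
```

```text
pos [ 416.2 -238.3  167.9] yaw 1.174 q [-0.52  0.2   2.   -0.    0.94 -0.12] open 0.406 t 4.6
tool mm [ 39.7 213.   -2.1] twistz 0.004 minrows 5.195715410847772
```

Request:
jog_arm:
  moves:
    - {"grip": 1,"translation": [0.005,0.026,0],"twist": [0,0,0]}
    - {"grip": 1,"translation": [0.005,0.026,0],"twist": [0,0,0]}
    - {"grip": 1,"translation": [0.005,0.027,0],"twist": [0,0,0]}
    - {"grip": 1,"translation": [0.005,0.027,0],"twist": [0,0,0]}
    - {"grip": 1,"translation": [0.005,0.027,0],"twist": [0,0,0]}
    - {"grip": 1,"translation": [0.005,0.027,0],"twist": [0,0,0]}
    - {"grip": 1,"translation": [0.005,0.027,0],"twist": [0,0,0]}
    - {"grip": 1,"translation": [0.005,0.026,0],"twist": [0,0,0]}
    - {"grip": 1,"translation": [0,0,0],"twist": [0,0,0]}

```text
clock: 5.38
eef_pos: [631.4, -280.3, 166.6]
tcp_rot: [3.14, -0.0, 1.175]
contact_force: [-0.9, 0.3, -0.8]
opening: 0.408
```

```bash
python3 -c "
from h import *
go(628,-284,18,1.17)"
```

```text
pos [ 631.4 -280.3  166.6] yaw 1.175 q [-0.42  0.51  1.54  0.    1.09 -0.03] open 0.408 t 5.4
tool mm [ -4.7  -1.7 148.6] twistz 0.005 minrows 3.5647930132605703
```

Request:
jog_arm:
  moves:
    - {"grip": 1,"translation": [-0.004,0,0.03],"twist": [0,0,0]}
    - {"grip": 1,"translation": [0,0,0.035],"twist": [0,0,0]}
    - {"grip": 1,"translation": [0,0,0.035],"twist": [0,0,0]}
    - {"grip": 1,"translation": [0,0,0.03],"twist": [0,0,0]}
    - {"grip": 1,"translation": [0,0,0.012],"twist": [0,0,0]}
    - {"grip": 1,"translation": [0,0,0.004],"twist": [0,0,0]}
    - {"grip": 1,"translation": [0,0,0],"twist": [0,0,0]}

```text
clock: 5.97
eef_pos: [625.5, -283.4, 21.3]
tcp_rot: [-3.139, -0.0, 1.175]
contact_force: [0.1, 0.0, -0.5]
opening: 0.404
```

Request:
jog_arm:
  moves:
    - {"grip": 1,"translation": [0,0,0.003],"twist": [0,0,0]}
    - {"grip": 1,"translation": [0,0,0.002],"twist": [0,0,0]}
    - {"grip": 1,"translation": [0,0,0],"twist": [0,0,0]}

```text
clock: 6.22
eef_pos: [627.1, -284.2, 18.6]
tcp_rot: [3.139, 0.0, 1.175]
contact_force: [-0.6, 0.4, -0.5]
opening: 0.408
```

Request:
jog_arm:
  moves:
    - {"grip": 1,"translation": [0,0,0.002],"twist": [0,0,0]}
    - {"grip": 1,"translation": [0,0,0.001],"twist": [0,0,0]}
    - {"grip": 1,"translation": [0,0,0],"twist": [0,0,0]}

```text
clock: 6.47
eef_pos: [626.3, -283.9, 14.6]
tcp_rot: [3.141, 0.0, 1.175]
contact_force: [0.6, 0.4, -1.4]
opening: 0.408
```

Run:
```python
from h import *
go(628,-284,18,1.17)
p,d=r.grab_frame("side");cv2.imwrite("pics/side5.png",p[:,:,::-1]);crop("pics/side5.png","pics/s7.png",310,90,450,250,4.5)
```

```text
pos [ 626.3 -283.9   14.6] yaw 1.175 q [-0.43  0.69  1.62 -0.    0.83 -0.03] open 0.408 t 6.5
tool mm [ 0.6  1.6 -3.4] twistz 0.005 minrows 0.09113810282815252
```

View pics/s7.png

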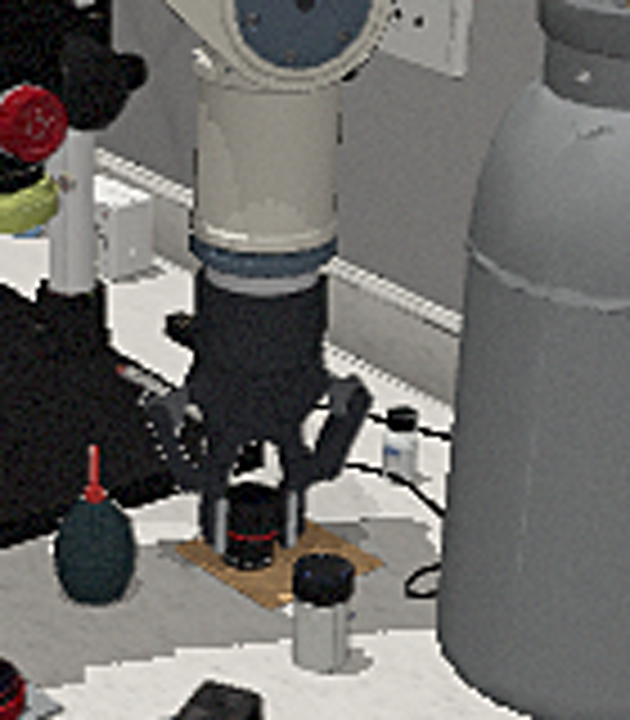

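Request:
jog_arm:
  moves:
    - {"grip": 1,"translation": [0,0,0.001],"twist": [0,0,0]}
    - {"grip": 1,"translation": [0,0,0],"twist": [0,0,0]}

```text
clock: 6.68
eef_pos: [626.4, -283.9, 14.3]
tcp_rot: [3.141, 0.0, 1.175]
contact_force: [-3.0, 0.9, 7.6]
opening: 0.402
```

Request:
jog_arm:
  moves:
    - {"grip": 1,"translation": [0,0,0.001],"twist": [0,0,0]}
    - {"grip": 1,"translation": [0,0,0],"twist": [0,0,0]}

```text
clock: 6.85
eef_pos: [626.4, -283.9, 14.2]
tcp_rot: [3.141, 0.0, 1.175]
contact_force: [-5.9, 2.8, 15.1]
opening: 0.407
```

Request:
jog_arm:
  moves:
    - {"grip": 1,"translation": [0,0,-0.0015],"twist": [0,0,0]}
    - {"grip": 0,"translation": [0,0,0],"twist": [0,0,0]}
    - {"grip": -0.3,"translation": [0,0,0],"twist": [0,0,0]}
    - {"grip": -0.4,"translation": [0,0,0],"twist": [0,0,0]}
    - {"grip": -0.4,"translation": [0,0,0],"twist": [0,0,0]}
    - {"grip": -0.4,"translation": [0,0,-0.015],"twist": [0,0,0]}
    - {"grip": -0.4,"translation": [0,0,-0.035],"twist": [0,0,0]}
    - {"grip": -0.4,"translation": [0,0,-0.04],"twist": [0,0,0]}
    - {"grip": -0.4,"translation": [0,0,-0.04],"twist": [0,0,0]}
    - {"grip": -0.4,"translation": [0,0,-0.02],"twist": [0,0,0]}

```text
clock: 7.68
eef_pos: [628.2, -284.7, 170.2]
tcp_rot: [3.135, 0.0, 1.175]
contact_force: [0.3, 0.0, -0.2]
opening: 0.697
```

Run:
```python
from h import *
p,d=r.grab_frame("side");cv2.imwrite("pics/side6.png",p[:,:,::-1]);crop("pics/side6.png","pics/s8.png",310,90,450,290,3.5)
go(482.6,-440.3,160,np.deg2rad(30.5))
```

```text
pos [ 629.6 -285.4  173.1] yaw 1.175 q [-0.43  0.5   1.54 -0.    1.09 -0.03] open 0.697 t 7.7
tool mm [-199.7  -75.9   13.1] twistz 0.642 minrows 5.132159357821636
```

View pics/s8.png

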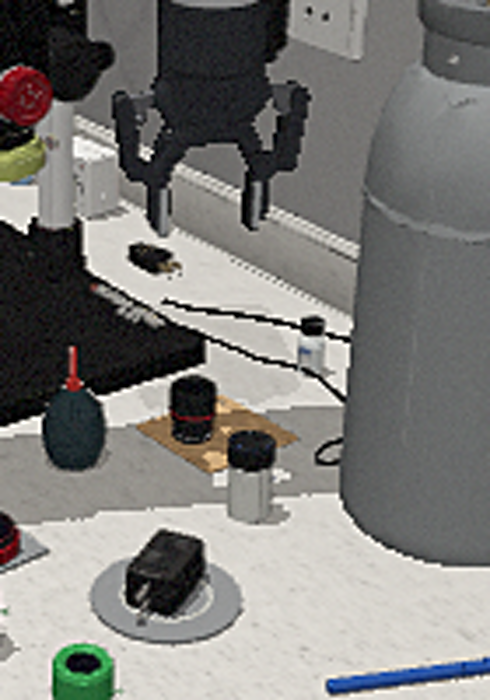

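Request:
jog_arm:
  moves:
    - {"grip": -0.4,"translation": [-0.033,-0.0125,0],"twist": [0,0,0]}
    - {"grip": -0.4,"translation": [-0.033,-0.0125,0],"twist": [0,0,0]}
    - {"grip": -0.4,"translation": [-0.033,-0.0125,0],"twist": [0,0,0]}
    - {"grip": -0.4,"translation": [-0.033,-0.0125,0],"twist": [0,0,0]}
    - {"grip": -0.4,"translation": [-0.033,-0.0125,0],"twist": [0,0,0]}
    - {"grip": -0.4,"translation": [-0.033,-0.0125,0],"twist": [0,0,0]}

```text
clock: 8.23
eef_pos: [479.4, -438.5, 164.6]
tcp_rot: [3.141, 0.0, 1.175]
contact_force: [0.8, -0.4, -0.2]
opening: 0.699
```

Request:
jog_arm:
  moves:
    - {"grip": -0.4,"translation": [0,0,0.01],"twist": [0,0,0.107]}
    - {"grip": -0.4,"translation": [0,0,0.01],"twist": [0,0,0.107]}
    - {"grip": -0.4,"translation": [0,0,0.01],"twist": [0,0,0.107]}
    - {"grip": -0.4,"translation": [0,0,0.01],"twist": [0,0,0.107]}
    - {"grip": -0.4,"translation": [0,0,0.01],"twist": [0,0,0.107]}
    - {"grip": -0.4,"translation": [0,0,0.01],"twist": [0,0,0.107]}
    - {"grip": -0.4,"translation": [0,0,0],"twist": [0,0,0]}

```text
clock: 8.82
eef_pos: [479.7, -436.7, 102.4]
tcp_rot: [-3.139, 0.001, 0.528]
contact_force: [-0.4, 0.9, -0.6]
opening: 0.697
```

Run:
```python
from h import *
go(482.6,-440.3,60,np.deg2rad(30.5))
```

```text
pos [ 479.7 -436.7  102.4] yaw 0.528 q [-0.74  0.53  1.68  0.    0.94  0.3 ] open 0.697 t 8.8
tool mm [ 0.7  4.5 42.4] twistz -0.004 minrows 1.0229324544175162
```

Request:
jog_arm:
  moves:
    - {"grip": -0.4,"translation": [0.001,0.004,0.025],"twist": [0,0,0]}
    - {"grip": -0.4,"translation": [0,0,0.025],"twist": [0,0,0]}
    - {"grip": -0.4,"translation": [0,0,0],"twist": [0,0,0]}
    - {"grip": -0.4,"translation": [0,0,0],"twist": [0,0,0]}

```text
clock: 9.15
eef_pos: [483.0, -439.9, 53.6]
tcp_rot: [-3.139, 0.001, 0.535]
contact_force: [-0.1, -0.6, 1.2]
opening: 0.698
```

Run:
```python
from h import *
go(482.6,-440.3,10,np.deg2rad(30.5))
p,d=r.grab_frame("side");cv2.imwrite("pics/side7.png",p[:,:,::-1]);crop("pics/side7.png","pics/s9.png",310,180,410,290,5.5)
```

```text
pos [ 483.  -439.9   53.6] yaw 0.535 q [-0.74  0.6   1.69 -0.    0.86  0.29] open 0.698 t 9.2
tool mm [-0.5  0.2 43.6] twistz 0.003 minrows 1.044629405544155
```

View pics/s9.png

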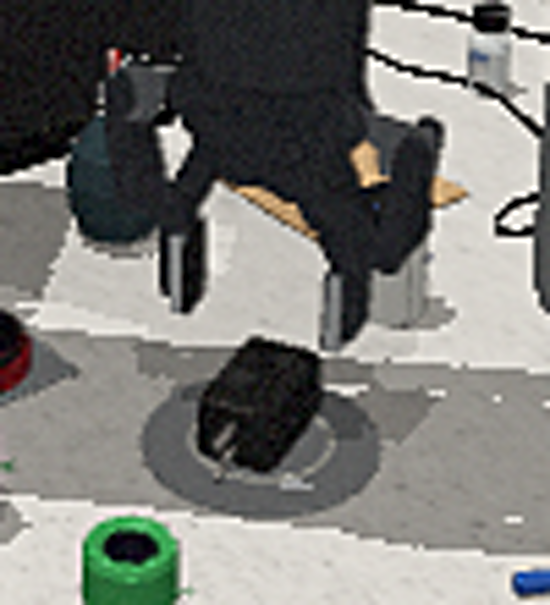

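Request:
jog_arm:
  moves:
    - {"grip": -0.4,"translation": [-0.0005,0,0.02],"twist": [0,0,0]}
    - {"grip": -0.4,"translation": [0,0,0.016],"twist": [0,0,0]}
    - {"grip": -0.4,"translation": [0,0,0.006],"twist": [0,0,0]}
    - {"grip": -0.4,"translation": [0,0,0],"twist": [0,0,0]}
    - {"grip": -0.4,"translation": [0,0,0],"twist": [0,0,0]}

```text
clock: 9.62
eef_pos: [483.7, -441.3, 13.1]
tcp_rot: [3.14, -0.0, 0.533]
contact_force: [0.4, -0.1, 0.6]
opening: 0.701
```

Request:
jog_arm:
  moves:
    - {"grip": 0,"translation": [0,0,0],"twist": [0,0,0]}
    - {"grip": 1,"translation": [0,0,0],"twist": [0,0,0]}
    - {"grip": 1,"translation": [0,0,0],"twist": [0,0,0]}
    - {"grip": 1,"translation": [0,0,0],"twist": [0,0,0]}
    - {"grip": 1,"translation": [0,0,0],"twist": [0,0,0]}
    - {"grip": 1,"translation": [0,0,0],"twist": [0,0,0]}
    - {"grip": 1,"translation": [0,0,0],"twist": [0,0,0]}
  squeeze: 35

```text
clock: 10.2
eef_pos: [483.9, -441.4, 13.3]
tcp_rot: [3.14, -0.001, 0.533]
contact_force: [-0.3, -0.0, 6.5]
opening: 0.417
```

Run:
```python
from h import *
go(482.6,-440.3,10,np.deg2rad(30.5))
p,d=r.grab_frame("side");cv2.imwrite("pics/side8.png",p[:,:,::-1]);crop("pics/side8.png","pics/s10.png",310,180,410,290,5.5)
```

```text
pos [ 483.9 -441.4   13.3] yaw 0.533 q [-0.74  0.65  1.7  -0.    0.79  0.3 ] open 0.417 t 10.2
tool mm [-0.6 -1.6  3.3] twistz 0.001 minrows 0.08909549722335511
```

View pics/s10.png

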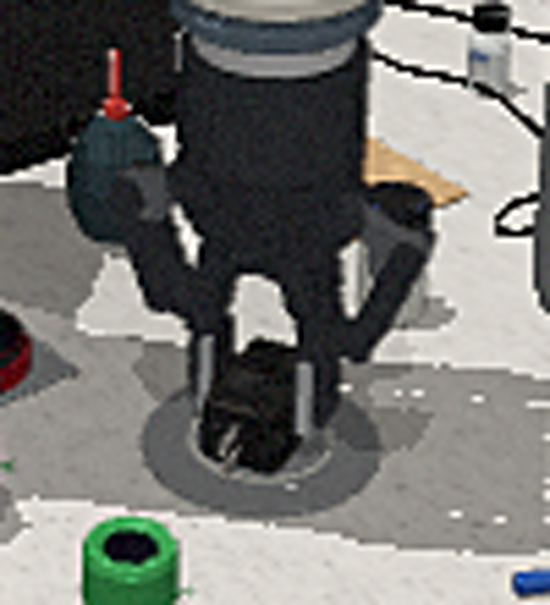

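Request:
jog_arm:
  moves:
    - {"grip": 1,"translation": [0,0,-0.02],"twist": [0,0,0]}
    - {"grip": 1,"translation": [0,0,-0.03],"twist": [0,0,0]}
    - {"grip": 1,"translation": [0,0,-0.035],"twist": [0,0,0]}
    - {"grip": 1,"translation": [0,0,-0.03],"twist": [0,0,0]}
    - {"grip": 1,"translation": [0,0,0],"twist": [0,0,-0.093]}
    - {"grip": 1,"translation": [0,0,0],"twist": [0,0,-0.093]}
    - {"grip": 1,"translation": [0,0,0],"twist": [0,0,-0.093]}
    - {"grip": 1,"translation": [0,0,0],"twist": [0,0,-0.093]}
    - {"grip": 1,"translation": [0,0,0],"twist": [0,0,-0.093]}
    - {"grip": 1,"translation": [0,0,0],"twist": [0,0,-0.093]}

```text
clock: 11.08
eef_pos: [483.2, -440.8, 127.3]
tcp_rot: [3.141, 0.0, 1.096]
contact_force: [0.4, -1.0, -0.6]
opening: 0.41
```

Run:
```python
from h import *
go(419,-173.5,130,np.deg2rad(67.8))
p,d=r.grab_frame("side");cv2.imwrite("pics/side9.png",p[:,:,::-1]);crop("pics/side9.png","pics/s11.png",310,140,410,290,4.5)
```

```text
pos [ 483.2 -440.8  127.3] yaw 1.096 q [-0.74  0.5   1.65 -0.    0.99 -0.27] open 0.41 t 11.1
tool mm [ 208.3 -179.4   -2.7] twistz -0.088 minrows 6.592577864708458
```

View pics/s11.png

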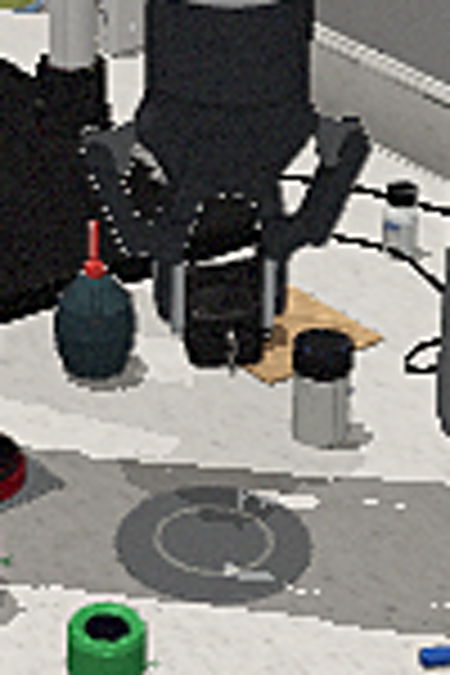

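Request:
jog_arm:
  moves:
    - {"grip": 1,"translation": [0.026,-0.0224,0],"twist": [0,0,0]}
    - {"grip": 1,"translation": [0.026,-0.0224,0],"twist": [0,0,0]}
    - {"grip": 1,"translation": [0.026,-0.0224,0],"twist": [0,0,0]}
    - {"grip": 1,"translation": [0.026,-0.0224,0],"twist": [0,0,0]}
    - {"grip": 1,"translation": [0.026,-0.0224,0],"twist": [0,0,0]}
    - {"grip": 1,"translation": [0.026,-0.0224,0],"twist": [0,0,0]}
    - {"grip": 1,"translation": [0.026,-0.0224,0],"twist": [0,0,0]}
    - {"grip": 1,"translation": [0.026,-0.0224,0],"twist": [0,0,0]}
    - {"grip": 1,"translation": [0,0,0],"twist": [0,0,-0.088]}
    - {"grip": 1,"translation": [0,0,0],"twist": [0,0,0]}

```text
clock: 11.97
eef_pos: [419.9, -172.1, 127.3]
tcp_rot: [3.141, 0.0, 1.183]
contact_force: [0.6, -0.9, -1.0]
opening: 0.411
```

Run:
```python
from h import *
go(419,-173.5,25,np.deg2rad(67.8))
```

```text
pos [ 419.9 -172.1  127.3] yaw 1.183 q [-0.39  0.23  2.08 -0.    0.83 -0.  ] open 0.411 t 12.0
tool mm [ -1.7  -0.3 102.3] twistz -0.0 minrows 2.453241355174282
```

Request:
jog_arm:
  moves:
    - {"grip": 1,"translation": [-0.0015,0,0.03],"twist": [0,0,0]}
    - {"grip": 1,"translation": [0,0,0.03],"twist": [0,0,0]}
    - {"grip": 1,"translation": [0,0,0.03],"twist": [0,0,0]}
    - {"grip": 1,"translation": [0,0,0.015],"twist": [0,0,0]}
    - {"grip": 1,"translation": [0,0,0],"twist": [0,0,0]}
    - {"grip": 1,"translation": [0,0,0],"twist": [0,0,0]}

```text
clock: 12.47
eef_pos: [419.7, -175.5, 21.5]
tcp_rot: [-3.14, 0.0, 1.176]
contact_force: [0.1, 0.5, -0.6]
opening: 0.411
```

Run:
```python
from h import *
go(419,-173.5,14,np.deg2rad(67.8))
```

```text
pos [ 419.7 -175.5   21.5] yaw 1.176 q [-0.4   0.43  2.14 -0.    0.58 -0.  ] open 0.411 t 12.5
tool mm [ 1.5 -1.4  7.5] twistz -0.007 minrows 0.187649176730128
```

Request:
jog_arm:
  moves:
    - {"grip": 1,"translation": [0.001,-0.001,0.004],"twist": [0,0,-0.007]}
    - {"grip": 1,"translation": [0,0,0.002],"twist": [0,0,0]}
    - {"grip": 1,"translation": [0,0,0],"twist": [0,0,0]}
    - {"grip": 1,"translation": [0,0,0],"twist": [0,0,0]}

```text
clock: 12.8
eef_pos: [419.7, -173.8, 16.5]
tcp_rot: [3.14, 0.0, 1.186]
contact_force: [1.0, 0.3, -1.9]
opening: 0.414
```

Request:
jog_arm:
  moves:
    - {"grip": 1,"translation": [0,0,0.001],"twist": [0,0,0]}
    - {"grip": 1,"translation": [0,0,0],"twist": [0,0,0]}

```text
clock: 12.97
eef_pos: [419.4, -173.7, 15.1]
tcp_rot: [3.141, 0.0, 1.186]
contact_force: [-0.5, -1.2, -1.3]
opening: 0.417
```

Request:
jog_arm:
  moves:
    - {"grip": 1,"translation": [0,0,0.001],"twist": [0,0,0]}
    - {"grip": 1,"translation": [0,0,0],"twist": [0,0,0]}

```text
clock: 13.13
eef_pos: [419.2, -173.6, 13.8]
tcp_rot: [3.141, 0.0, 1.186]
contact_force: [-0.1, -0.2, -0.7]
opening: 0.414
```

Request:
jog_arm:
  moves:
    - {"grip": 1,"translation": [0,0,0.001],"twist": [0,0,0]}
    - {"grip": 1,"translation": [0,0,0],"twist": [0,0,0]}

```text
clock: 13.3
eef_pos: [419.2, -173.6, 13.2]
tcp_rot: [-3.142, 0.0, 1.186]
contact_force: [-3.1, 1.5, 10.2]
opening: 0.411
```

Run:
```python
from h import *
go(419,-173.5,14,np.deg2rad(67.8))
p,d=r.grab_frame("side");cv2.imwrite("pics/side10.png",p[:,:,::-1]);crop("pics/side10.png","pics/s12.png",230,150,330,240,6)
```

```text
pos [ 419.2 -173.6   13.2] yaw 1.186 q [-0.4   0.44  2.14 -0.    0.55 -0.01] open 0.411 t 13.3
tool mm [ 0.  -0.2 -0.8] twistz 0.002 minrows 0.01925045003639506
```

View pics/s12.png

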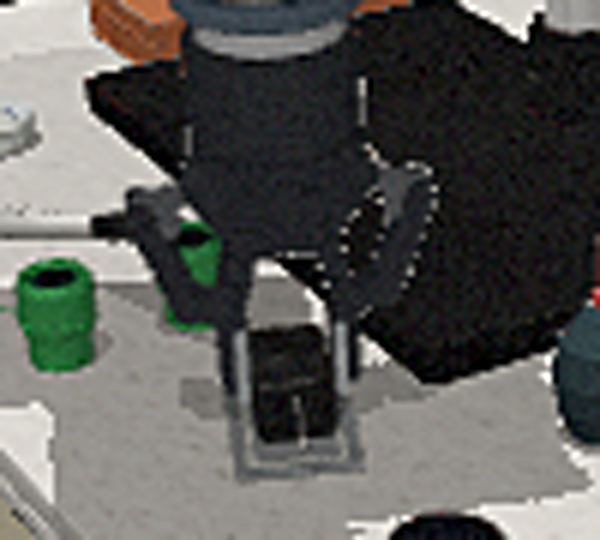

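Request:
jog_arm:
  moves:
    - {"grip": 1,"translation": [0,0,-0.001],"twist": [0,0,0]}
    - {"grip": 0,"translation": [0,0,0],"twist": [0,0,0]}
    - {"grip": -0.3,"translation": [0,0,0],"twist": [0,0,0]}
    - {"grip": -0.4,"translation": [0,0,0],"twist": [0,0,0]}
    - {"grip": -0.4,"translation": [0,0,0],"twist": [0,0,0]}
    - {"grip": -0.4,"translation": [0,0,-0.015],"twist": [0,0,0]}
    - {"grip": -0.4,"translation": [0,0,-0.035],"twist": [0,0,0]}
    - {"grip": -0.4,"translation": [0,0,-0.04],"twist": [0,0,0]}
    - {"grip": -0.4,"translation": [0,0,-0.02],"twist": [0,0,0]}
    - {"grip": -0.4,"translation": [0,0,0],"twist": [0,0,0]}

```text
clock: 14.18
eef_pos: [421.8, -174.7, 127.9]
tcp_rot: [3.134, 0.0, 1.186]
contact_force: [1.3, -0.8, -0.4]
opening: 0.699
```

Run:
```python
from h import *
go(407.3,-330.5,120,1.5)
```

```text
pos [ 421.8 -174.7  127.9] yaw 1.186 q [-0.4   0.23  2.08 -0.    0.82 -0.01] open 0.699 t 14.2
tool mm [-149.9   45.1    7.9] twistz -0.314 minrows 3.7575648115407767
```

Request:
jog_arm:
  moves:
    - {"grip": -0.6,"translation": [-0.025,0.0075,0],"twist": [0,0,0]}
    - {"grip": -0.6,"translation": [-0.025,0.0075,0],"twist": [0,0,0]}
    - {"grip": -0.6,"translation": [-0.025,0.0075,0],"twist": [0,0,0]}
    - {"grip": -0.6,"translation": [-0.025,0.0075,0],"twist": [0,0,0]}
    - {"grip": -0.6,"translation": [-0.025,0.0075,0],"twist": [0,0,0]}
    - {"grip": -0.6,"translation": [-0.025,0.0075,0],"twist": [0,0,0]}
    - {"grip": -0.6,"translation": [0,0,0],"twist": [0,0,0]}
    - {"grip": -0.6,"translation": [0,0,0],"twist": [0,0,0]}

```text
clock: 14.85
eef_pos: [404.0, -330.1, 123.0]
tcp_rot: [-3.141, -0.0, 1.184]
contact_force: [-0.9, 1.1, -0.2]
opening: 0.798
```

Run:
```python
from h import *
go(407.8,-331,40,1.186)
p,d=r.grab_frame("side");cv2.imwrite("pics/side11.png",p[:,:,::-1]);crop("pics/side11.png","pics/s13.png",230,140,340,270,4.5)
p,d=r.grab_frame("top");cv2.imwrite("pics/top11.png",p[:,:,::-1])
G=(0,255,0);D=np.deg2rad
S=[(rect((418,-173),D(67.8),104,56,4),G),(rect((418,-173),D(67.8),91,40,4),G),(rect((418,-173),D(67.8),57,36,34,-1.5),(255,0,255))]
overlay("pics/top11.png","top",S,"pics/ot3.png",240,180,360,280,6)
crop("pics/top11.png","pics/t3.png",240,180,360,280,6)
```

```text
pos [ 404.  -330.1  123. ] yaw 1.184 q [-0.69  0.33  1.95  0.    0.86 -0.3 ] open 0.798 t 14.8
tool mm [ 0.6  3.9 83. ] twistz -0.002 minrows 1.992302154322438
```

View pics/s13.png

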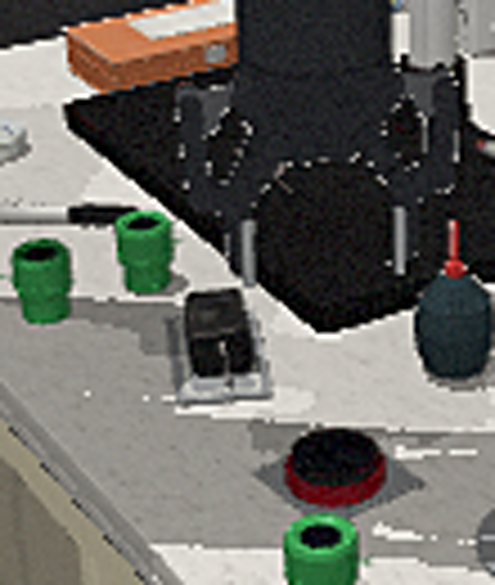

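View pics/t3.png

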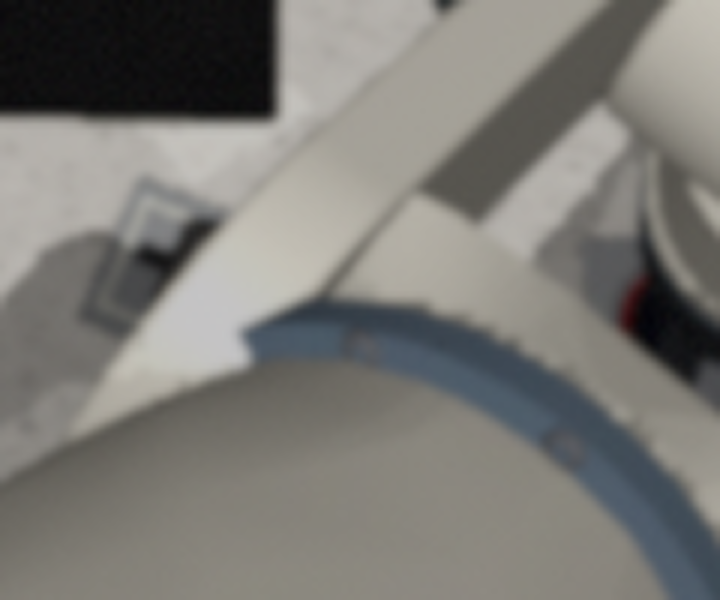

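View pics/ot3.png

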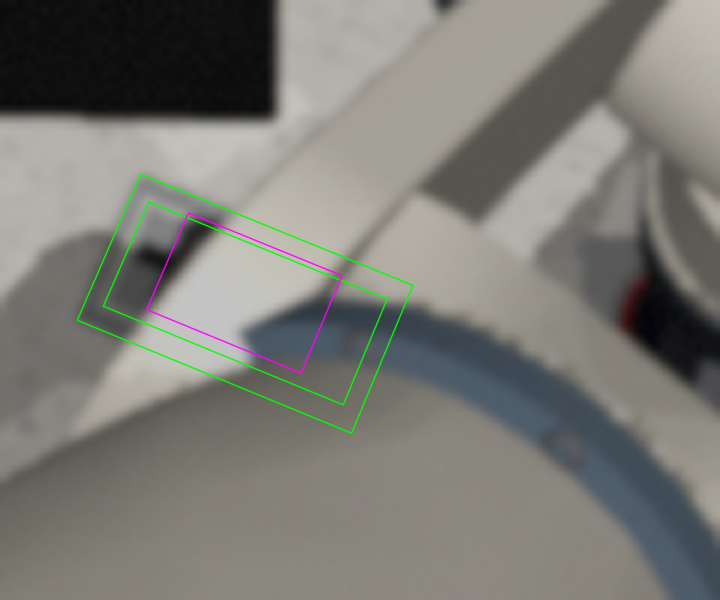

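Request:
jog_arm:
  moves:
    - {"grip": -0.6,"translation": [0.0005,0.004,0.03],"twist": [0,0,0]}
    - {"grip": -0.6,"translation": [0,0,0.03],"twist": [0,0,0]}
    - {"grip": -0.6,"translation": [0,0,0.023],"twist": [0,0,0]}
    - {"grip": -0.6,"translation": [0,0,0],"twist": [0,0,0]}
    - {"grip": -0.6,"translation": [0,0,0],"twist": [0,0,0]}
    - {"grip": -0.6,"translation": [0,0,0],"twist": [0,0,0]}

```text
clock: 15.45
eef_pos: [409.0, -330.3, 41.7]
tcp_rot: [3.141, 0.0, 1.187]
contact_force: [0.1, -0.2, 0.8]
opening: 0.802
```

Run:
```python
from h import *
go(407.8,-331,2,1.186)
p,d=r.grab_frame("side");cv2.imwrite("pics/side12.png",p[:,:,::-1]);crop("pics/side12.png","pics/s14.png",240,170,360,270,6)
```

```text
pos [ 409.  -330.3   41.7] yaw 1.187 q [-0.68  0.46  1.98  0.    0.69 -0.3 ] open 0.802 t 15.4
tool mm [-1.1 -0.9 39.7] twistz 0.001 minrows 0.9536447453418332
```

View pics/s14.png

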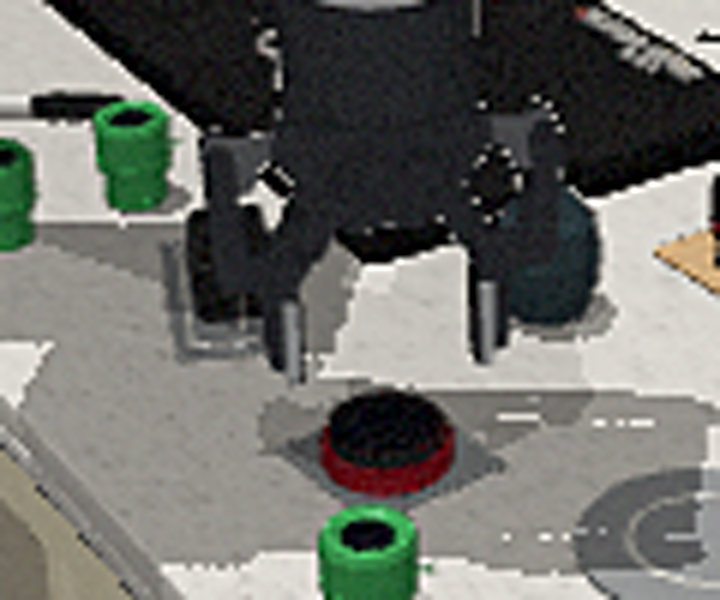

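Run:
```python
from h import *
for z in(40,45,50,55): print(z,proj("side",(409,-330.3,z)).round(1))
```

```text
40 [304.8 233.8]
45 [304.7 232. ]
50 [304.6 230.1]
55 [304.6 228.3]
```

Request:
jog_arm:
  moves:
    - {"grip": -0.6,"translation": [-0.001,-0.001,0.015],"twist": [0,0,0]}
    - {"grip": -0.6,"translation": [0,0,0.014],"twist": [0,0,0]}
    - {"grip": -0.6,"translation": [0,0,0.006],"twist": [0,0,0]}
    - {"grip": -0.6,"translation": [0,0,0],"twist": [0,0,0]}
    - {"grip": -0.6,"translation": [0,0,0],"twist": [0,0,0]}

```text
clock: 15.92
eef_pos: [407.5, -331.3, 6.6]
tcp_rot: [3.141, 0.0, 1.186]
contact_force: [0.8, 0.3, 0.6]
opening: 0.8
```

Run:
```python
from h import *
go(407.8,-331,3,1.186)
p,d=r.grab_frame("side");cv2.imwrite("pics/side13.png",p[:,:,::-1]);crop("pics/side13.png","pics/s15.png",260,200,350,270,8)
```

```text
pos [ 407.5 -331.3    6.6] yaw 1.186 q [-0.69  0.53  2.    0.    0.62 -0.3 ] open 0.8 t 15.9
tool mm [0.4 0.1 3.6] twistz -0.0 minrows 0.0870403994819645
```

View pics/s15.png

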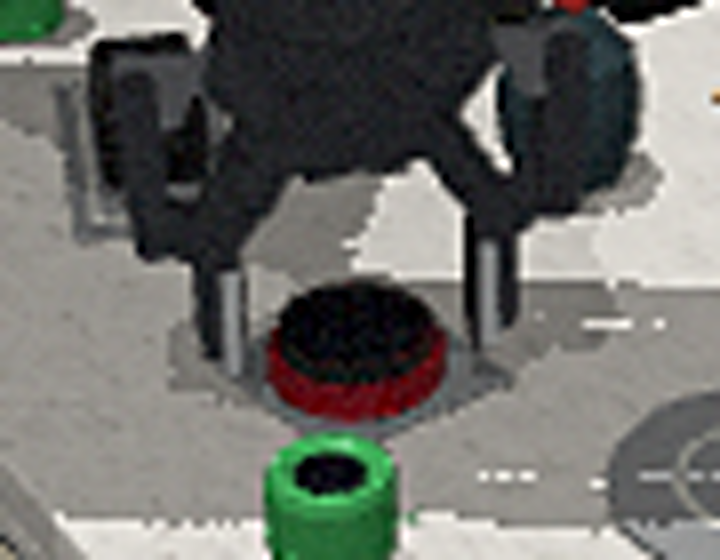

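Request:
jog_arm:
  moves:
    - {"grip": -0.6,"translation": [0,0,0.003],"twist": [0,0,0]}
    - {"grip": -0.6,"translation": [0,0,0],"twist": [0,0,0]}
    - {"grip": -0.6,"translation": [0,0,0],"twist": [0,0,0]}

```text
clock: 16.22
eef_pos: [407.3, -331.2, 3.1]
tcp_rot: [3.141, 0.0, 1.186]
contact_force: [0.9, -0.0, 0.2]
opening: 0.799
```

Request:
jog_arm:
  moves:
    - {"grip": -0.3,"translation": [0,0,0],"twist": [0,0,0]}
    - {"grip": 0,"translation": [0,0,0],"twist": [0,0,0]}
    - {"grip": 0.3,"translation": [0,0,0],"twist": [0,0,0]}
    - {"grip": 1,"translation": [0,0,0],"twist": [0,0,0]}
    - {"grip": 1,"translation": [0,0,0],"twist": [0,0,0]}
    - {"grip": 1,"translation": [0,0,0],"twist": [0,0,0]}
  squeeze: 30

```text
clock: 16.72
eef_pos: [407.1, -331.2, 3.3]
tcp_rot: [3.141, 0.0, 1.186]
contact_force: [-2.0, 1.6, 6.6]
opening: 0.598
```

Run:
```python
from h import *
go(407.8,-331,3,1.186)
p,d=r.grab_frame("side");cv2.imwrite("pics/side14.png",p[:,:,::-1]);crop("pics/side14.png","pics/s16.png",260,200,350,270,8)
```

```text
pos [ 407.1 -331.2    3.3] yaw 1.186 q [-0.69  0.53  2.   -0.    0.61 -0.3 ] open 0.598 t 16.7
tool mm [0.4 0.6 0.3] twistz -0.0 minrows 0.01778827266390219
```

View pics/s16.png

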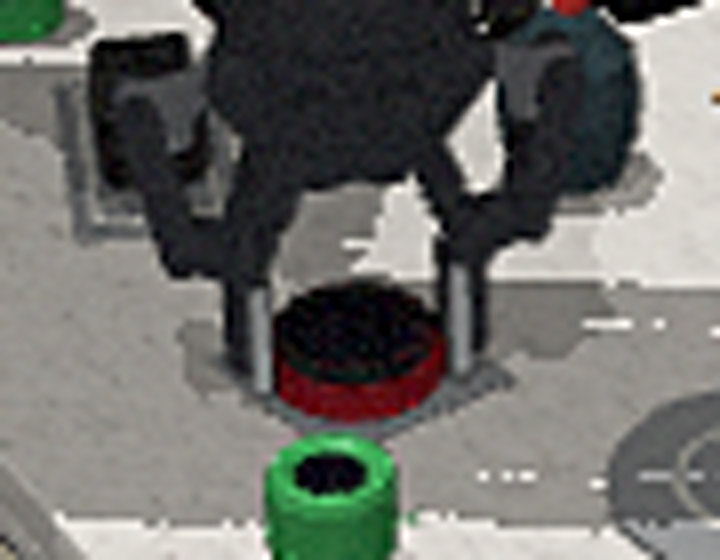

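Request:
jog_arm:
  moves:
    - {"grip": 1,"translation": [0,0,-0.015],"twist": [0,0,0]}
    - {"grip": 1,"translation": [0,0,-0.025],"twist": [0,0,0]}
    - {"grip": 1,"translation": [0,0,-0.03],"twist": [0,0,0]}
    - {"grip": 1,"translation": [0,0,-0.02],"twist": [0,0,0]}
    - {"grip": 1,"translation": [0,0,0],"twist": [0,0,0]}
    - {"grip": 1,"translation": [0,0,0],"twist": [0,0,0]}

```text
clock: 17.27
eef_pos: [407.8, -331.6, 93.8]
tcp_rot: [3.139, 0.001, 1.186]
contact_force: [0.5, 0.7, -1.7]
opening: 0.6
```

Run:
```python
from h import *
go(482,-445.2,90,1.186)
p,d=r.grab_frame("side");cv2.imwrite("pics/side15.png",p[:,:,::-1]);crop("pics/side15.png","pics/s17.png",240,150,380,290,4.5)
```

```text
pos [ 407.8 -331.6   93.8] yaw 1.186 q [-0.69  0.38  1.96 -0.    0.8  -0.3 ] open 0.6 t 17.3
tool mm [-77.4 111.5   3.8] twistz -0.0 minrows 3.254920839333929
```

View pics/s17.png

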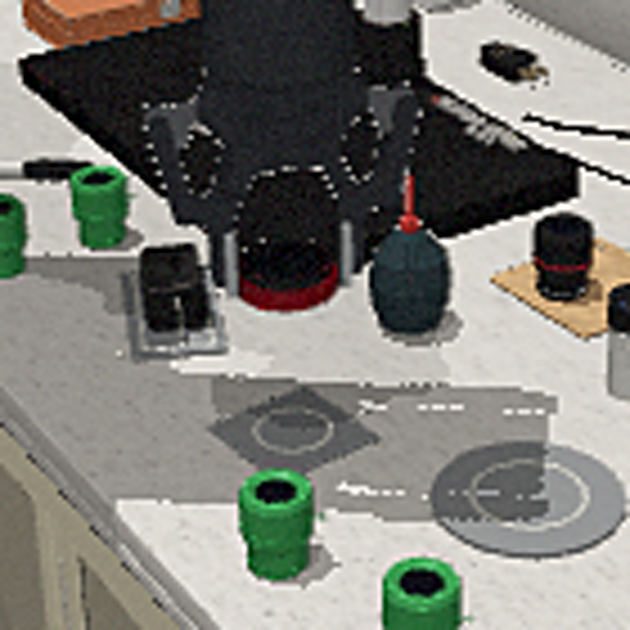

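Request:
jog_arm:
  moves:
    - {"grip": 1,"translation": [-0.0155,0.0223,0],"twist": [0,0,0]}
    - {"grip": 1,"translation": [-0.0155,0.0223,0],"twist": [0,0,0]}
    - {"grip": 1,"translation": [-0.0155,0.0223,0],"twist": [0,0,0]}
    - {"grip": 1,"translation": [-0.0155,0.0223,0],"twist": [0,0,0]}
    - {"grip": 1,"translation": [-0.0155,0.0223,0],"twist": [0,0,0]}
    - {"grip": 1,"translation": [0,0,0.03],"twist": [0,0,0]}
    - {"grip": 1,"translation": [0,0,0.03],"twist": [0,0,0]}
    - {"grip": 1,"translation": [0,0,0.01],"twist": [0,0,0]}
    - {"grip": 1,"translation": [0,0,0],"twist": [0,0,0]}
    - {"grip": 1,"translation": [0,0,0],"twist": [0,0,0]}

```text
clock: 18.15
eef_pos: [480.6, -444.0, 21.7]
tcp_rot: [-3.139, -0.001, 1.186]
contact_force: [-1.1, -0.6, -0.6]
opening: 0.6
```

Run:
```python
from h import *
go(482,-445.2,5,1.186)
p,d=r.grab_frame("side");cv2.imwrite("pics/side16.png",p[:,:,::-1])
S=[(circ((481.2,-444.2),50,4),(0,255,0)),(circ((481.2,-444.2),29,4),(0,255,0))]
overlay("pics/side16.png","side",S,"pics/s18.png",310,190,410,290,6)
```

```text
pos [ 480.6 -444.    21.7] yaw 1.186 q [-0.75  0.64  1.7  -0.    0.81 -0.36] open 0.6 t 18.1
tool mm [-0.6  1.7 16.7] twistz -0.0 minrows 0.40383700632938035
```

View pics/s18.png

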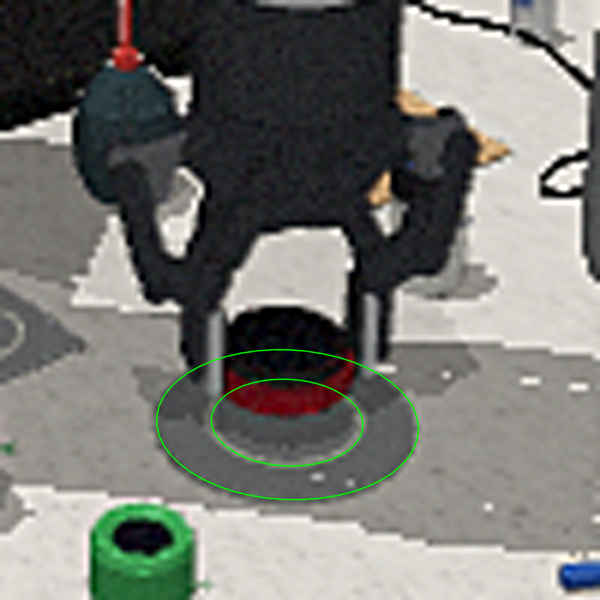

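Request:
jog_arm:
  moves:
    - {"grip": 1,"translation": [0,0.001,0.008],"twist": [0,0,0]}
    - {"grip": 1,"translation": [0,0,0.005],"twist": [0,0,0]}
    - {"grip": 1,"translation": [0,0,0.002],"twist": [0,0,0]}
    - {"grip": 1,"translation": [0,0,0],"twist": [0,0,0]}
    - {"grip": 1,"translation": [0,0,0],"twist": [0,0,0]}

```text
clock: 18.62
eef_pos: [482.3, -445.2, 8.0]
tcp_rot: [3.141, 0.0, 1.186]
contact_force: [-0.1, -0.3, -0.7]
opening: 0.599
```

Request:
jog_arm:
  moves:
    - {"grip": 1,"translation": [0,0,0.001],"twist": [0,0,0]}
    - {"grip": 1,"translation": [0,0,0],"twist": [0,0,0]}

```text
clock: 18.78
eef_pos: [482.4, -445.3, 7.0]
tcp_rot: [3.141, 0.0, 1.186]
contact_force: [-0.1, 0.7, 0.5]
opening: 0.6
```

Request:
jog_arm:
  moves:
    - {"grip": 1,"translation": [0,0,0.002],"twist": [0,0,0]}
    - {"grip": 1,"translation": [0,0,0],"twist": [0,0,0]}
    - {"grip": 1,"translation": [0,0,0],"twist": [0,0,0]}

```text
clock: 19.03
eef_pos: [482.2, -445.1, 4.7]
tcp_rot: [-3.141, -0.0, 1.186]
contact_force: [-0.7, -0.2, -0.8]
opening: 0.6
```

Request:
jog_arm:
  moves:
    - {"grip": 1,"translation": [0,0,0.001],"twist": [0,0,0]}
    - {"grip": 1,"translation": [0,0,0],"twist": [0,0,0]}
    - {"grip": 1,"translation": [0,0,0],"twist": [0,0,0]}

```text
clock: 19.28
eef_pos: [482.3, -445.2, 3.7]
tcp_rot: [-3.142, -0.0, 1.186]
contact_force: [-0.7, -0.5, -0.7]
opening: 0.6
```

Request:
jog_arm:
  moves:
    - {"grip": 1,"translation": [0,0,0.001],"twist": [0,0,0]}
    - {"grip": 1,"translation": [0,0,0],"twist": [0,0,0]}
    - {"grip": 1,"translation": [0,0,0],"twist": [0,0,0]}

```text
clock: 19.53
eef_pos: [482.3, -445.2, 3.4]
tcp_rot: [3.141, 0.0, 1.186]
contact_force: [-1.0, 2.2, 6.0]
opening: 0.597
```

Request:
jog_arm:
  moves:
    - {"grip": 0,"translation": [0,0,0],"twist": [0,0,0]}
    - {"grip": -0.4,"translation": [0,0,0],"twist": [0,0,0]}
    - {"grip": -0.6,"translation": [0,0,0],"twist": [0,0,0]}
    - {"grip": -0.6,"translation": [0,0,0],"twist": [0,0,0]}
    - {"grip": -0.6,"translation": [0,0,-0.01],"twist": [0,0,0]}
    - {"grip": -0.6,"translation": [0,0,-0.03],"twist": [0,0,0]}
    - {"grip": -0.6,"translation": [0,0,-0.04],"twist": [0,0,0]}
    - {"grip": -0.5,"translation": [0,0,-0.04],"twist": [0,0,0]}
    - {"grip": -0.4,"translation": [0,0,-0.04],"twist": [0,0,0]}
    - {"grip": -0.4,"translation": [0,0,0],"twist": [0,0,0]}

```text
clock: 20.37
eef_pos: [485.7, -448.4, 172.3]
tcp_rot: [3.13, 0.005, 1.186]
contact_force: [1.4, -1.9, 0.8]
opening: 0.701
```

Run:
```python
from h import *
go(627,-284.2,165,1.175)
p,d=r.grab_frame("side");cv2.imwrite("pics/side17.png",p[:,:,::-1])
S=[(circ((481.2,-444.2),50,4),(0,255,0)),(circ((481.2,-444.2),29,4),(0,255,0)),(circ((481.2,-444.2),24,22),(255,0,255))]
overlay("pics/side17.png","side",S,"pics/s19.png",240,150,400,290,5)
```

```text
pos [ 485.7 -448.4  172.3] yaw 1.186 q [-0.75  0.46  1.61 -0.    1.06 -0.36] open 0.701 t 20.4
tool mm [205.2  69.3   7.3] twistz 0.011 minrows 5.197168022209207
```

View pics/s19.png

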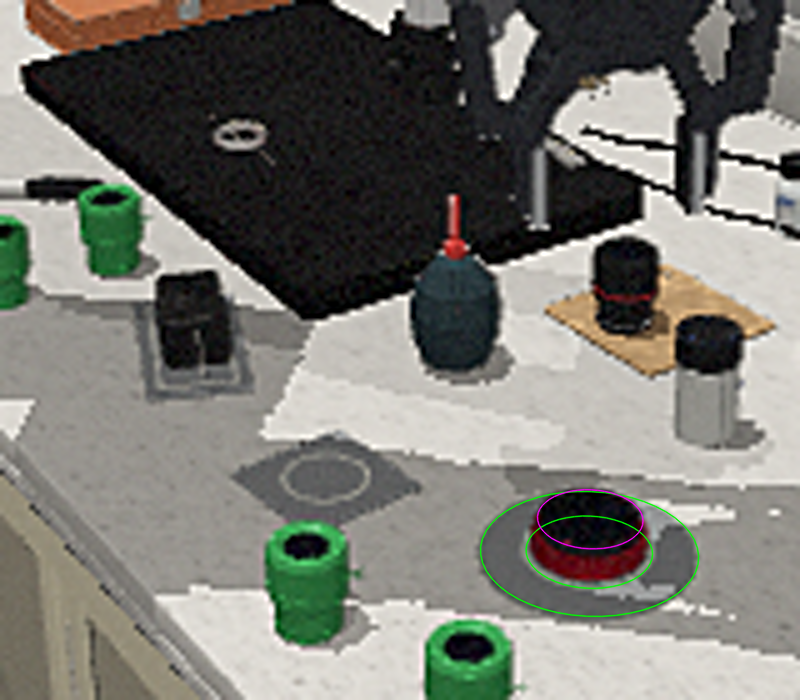

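Request:
jog_arm:
  moves:
    - {"grip": -0.4,"translation": [0.029,0.0098,0],"twist": [0,0,0]}
    - {"grip": -0.4,"translation": [0.029,0.0098,0],"twist": [0,0,0]}
    - {"grip": -0.4,"translation": [0.029,0.0098,0],"twist": [0,0,0]}
    - {"grip": -0.4,"translation": [0.029,0.0098,0],"twist": [0,0,0]}
    - {"grip": -0.4,"translation": [0.029,0.0098,0],"twist": [0,0,0]}
    - {"grip": -0.4,"translation": [0.029,0.0098,0],"twist": [0,0,0]}
    - {"grip": -0.4,"translation": [0.029,0.0098,0],"twist": [0,0,0]}
    - {"grip": -0.4,"translation": [0,0,0],"twist": [0,0,0]}
    - {"grip": -0.4,"translation": [0,0,0],"twist": [0,0,0]}

```text
clock: 21.17
eef_pos: [622.5, -281.1, 161.9]
tcp_rot: [-3.14, -0.0, 1.189]
contact_force: [-0.5, 0.1, -0.8]
opening: 0.703
```

Run:
```python
from h import *
go(627,-284.2,60,1.175)
p,d=r.grab_frame("top");cv2.imwrite("pics/top17.png",p[:,:,::-1])
S=[(circ((481.2,-444.2),50,4),(0,255,0)),(circ((481.2,-444.2),29,4),(0,255,0)),(rect((418,-173),np.deg2rad(67.8),91,40,4),(0,255,0)),(rect((411.4,-326.4),np.deg2rad(4.5),66,66,4),(0,255,0)),(circ((411.4,-326.4),20.5,4),(0,255,0))]
overlay("pics/top17.png","top",S,"pics/t5.png",240,130,440,280,4)
```

```text
pos [ 622.5 -281.1  161.9] yaw 1.189 q [-0.43  0.51  1.56 -0.    1.08 -0.04] open 0.703 t 21.2
tool mm [ -1.1   5.4 101.9] twistz 0.014 minrows 2.4471389241478674
```

View pics/t5.png

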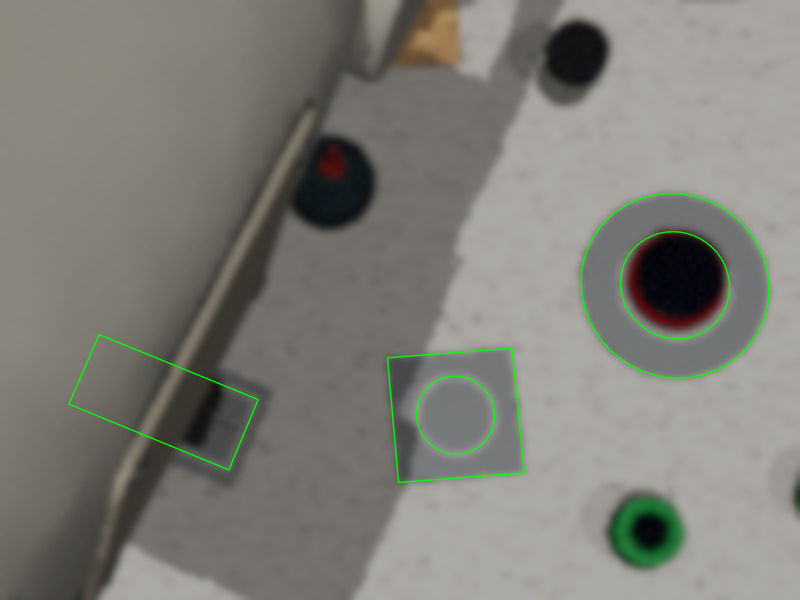

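Request:
jog_arm:
  moves:
    - {"grip": -0.4,"translation": [-0.001,0.004,0.03],"twist": [0,0,0.014]}
    - {"grip": -0.4,"translation": [0,0,0.035],"twist": [0,0,0]}
    - {"grip": -0.4,"translation": [0,0,0.03],"twist": [0,0,0]}
    - {"grip": -0.4,"translation": [0,0,0],"twist": [0,0,0]}
    - {"grip": -0.4,"translation": [0,0,0],"twist": [0,0,0]}

```text
clock: 21.63
eef_pos: [623.3, -285.6, 66.3]
tcp_rot: [-3.137, 0.0, 1.171]
contact_force: [-0.3, -1.3, 1.2]
opening: 0.696
```

Run:
```python
from h import *
go(627,-284.2,14,1.175)
```

```text
pos [ 623.3 -285.6   66.3] yaw 1.171 q [-0.43  0.62  1.6  -0.    0.92 -0.03] open 0.696 t 21.6
tool mm [ 2.7  2.8 52.3] twistz -0.004 minrows 1.2585425313417407
```

Request:
jog_arm:
  moves:
    - {"grip": -0.4,"translation": [0,0,0],"twist": [0,0,0]}
    - {"grip": -0.4,"translation": [0,0,0],"twist": [0,0,0]}

```text
clock: 21.8
eef_pos: [626.6, -286.4, 70.2]
tcp_rot: [3.138, 0.0, 1.171]
contact_force: [0.0, 0.2, 1.1]
opening: 0.699
```

Run:
```python
from h import *
go(627,-284.2,14,1.175)
p,d=r.grab_frame("side");cv2.imwrite("pics/side18.png",p[:,:,::-1]);crop("pics/side18.png","pics/s20.png",320,130,420,240,5.5)
```

```text
pos [ 626.6 -286.4   70.2] yaw 1.171 q [-0.43  0.62  1.6  -0.    0.92 -0.03] open 0.699 t 21.8
tool mm [ 2.2 -0.4 56.2] twistz -0.004 minrows 1.3489715029765603
```

View pics/s20.png

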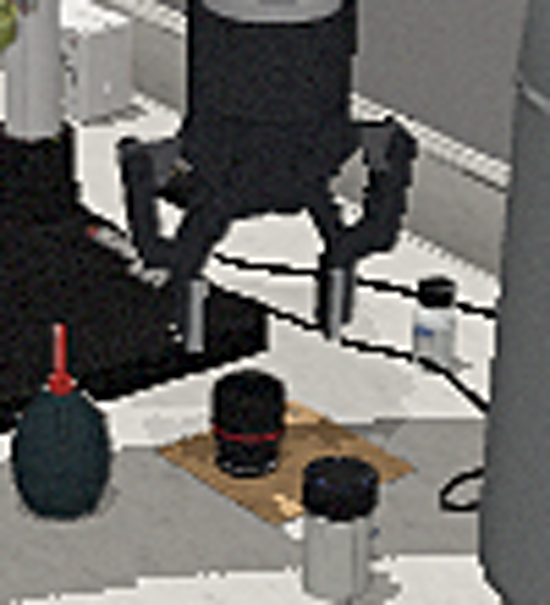

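Run:
```python
from h import *
w=lambda a,b,z:ray("side",320+a/5.5-.4,130+b/5.5-.4,z).round(1)
print(w(249,384,48),w(249,462,4),w(264,342,75))
crop("pics/side18.png","pics/s21.png",350,185,380,225,14)
```

```text
[ 626.3 -278.8   48. ] [ 628.1 -278.7    4. ] [ 626.3 -289.1   75. ]
```

View pics/s21.png

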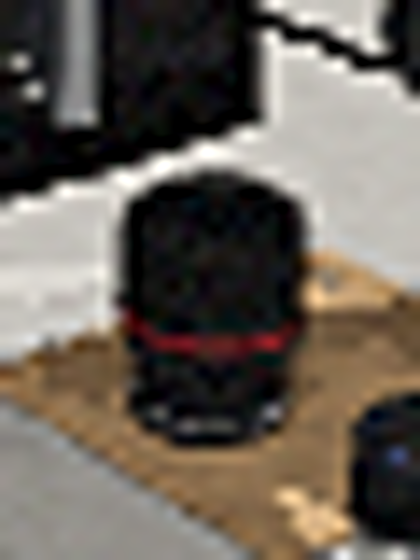

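Request:
jog_arm:
  moves:
    - {"grip": -0.4,"translation": [0.004,-0.002,0.02],"twist": [0,0,0]}
    - {"grip": -0.4,"translation": [0,0,0.02],"twist": [0,0,0]}
    - {"grip": -0.4,"translation": [0,0,0.014],"twist": [0,0,0]}
    - {"grip": -0.4,"translation": [0,0,0],"twist": [0,0,0]}
    - {"grip": -0.4,"translation": [0,0,0],"twist": [0,0,0]}

```text
clock: 22.27
eef_pos: [625.1, -280.8, 14.0]
tcp_rot: [-3.141, 0.0, 1.172]
contact_force: [0.8, 0.4, 0.3]
opening: 0.697
```

Run:
```python
from h import *
go(627,-282,14,1.175)
p,d=r.grab_frame("side");cv2.imwrite("pics/side19.png",p[:,:,::-1]);crop("pics/side19.png","pics/s22.png",335,165,400,235,9)
```

```text
pos [ 625.1 -280.8   14. ] yaw 1.172 q [-0.42  0.69  1.62 -0.    0.83 -0.03] open 0.697 t 22.3
tool mm [-0.3  2.2  0. ] twistz -0.003 minrows 0.05301996525049677
```

View pics/s22.png

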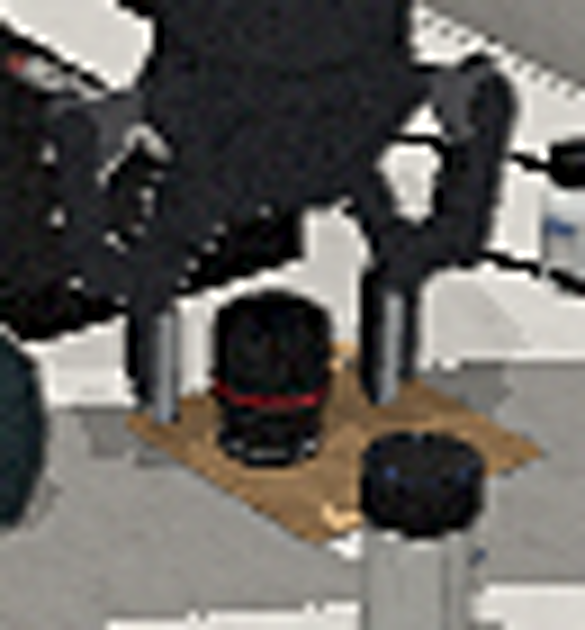

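Well centred between the fingers (pads at crop x 165 and 390, eyepiece 272). Close.

Request:
jog_arm:
  moves:
    - {"grip": -0.1,"translation": [0,0,0],"twist": [0,0,0]}
    - {"grip": 0.1,"translation": [0,0,0],"twist": [0,0,0]}
    - {"grip": 0.4,"translation": [0,0,0],"twist": [0,0,0]}
    - {"grip": 1,"translation": [0,0,0],"twist": [0,0,0]}
    - {"grip": 1,"translation": [0,0,0],"twist": [0,0,0]}
    - {"grip": 1,"translation": [0,0,0],"twist": [0,0,0]}

```text
clock: 22.82
eef_pos: [626.0, -281.2, 15.2]
tcp_rot: [3.139, 0.0, 1.172]
contact_force: [0.2, 0.5, 6.1]
opening: 0.406
```

Run:
```python
from h import *
go(627,-282,14,1.175)
p,d=r.grab_frame("side");cv2.imwrite("pics/side20.png",p[:,:,::-1]);crop("pics/side20.png","pics/s23.png",335,165,400,235,9)
```

```text
pos [ 626.  -281.2   15.2] yaw 1.172 q [-0.42  0.69  1.62 -0.    0.83 -0.03] open 0.406 t 22.8
tool mm [-0.3  1.2  1.2] twistz -0.003 minrows 0.040786196214701635
```

View pics/s23.png

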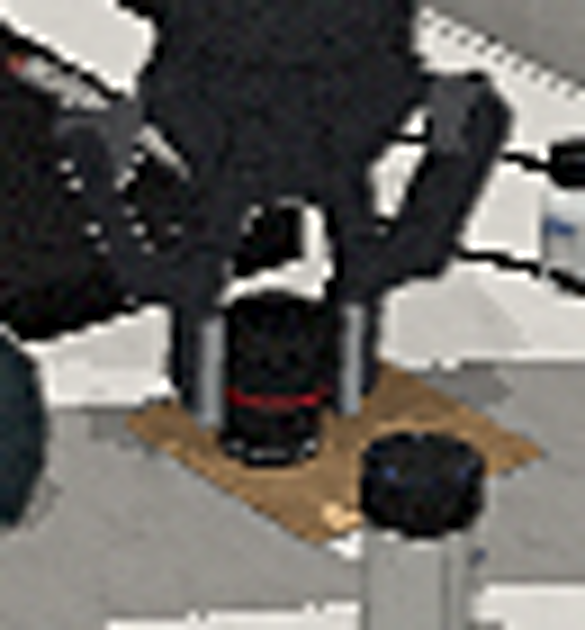

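Request:
jog_arm:
  moves:
    - {"grip": 1,"translation": [0,0,-0.02],"twist": [0,0,0]}
    - {"grip": 1,"translation": [0,0,-0.03],"twist": [0,0,0]}
    - {"grip": 1,"translation": [0,0,-0.035],"twist": [0,0,0]}
    - {"grip": 1,"translation": [0,0,-0.035],"twist": [0,0,0]}
    - {"grip": 1,"translation": [0,0,-0.035],"twist": [0,0,0]}
    - {"grip": 1,"translation": [0,0,0],"twist": [0,0,0]}
    - {"grip": 1,"translation": [0,0,0],"twist": [0,0,0]}

```text
clock: 23.45
eef_pos: [626.6, -281.4, 171.8]
tcp_rot: [3.136, 0.0, 1.172]
contact_force: [-0.7, -0.1, -1.6]
opening: 0.403
```

Run:
```python
from h import *
go(412.2,-327.4,165,1.175)
```

```text
pos [ 626.6 -281.4  171.8] yaw 1.172 q [-0.42  0.5   1.55  0.    1.09 -0.03] open 0.403 t 23.4
tool mm [-125.7 -179.7    6.8] twistz -0.003 minrows 5.260006062852726
```

Request:
jog_arm:
  moves:
    - {"grip": 1,"translation": [-0.018,-0.0257,0],"twist": [0,0,0]}
    - {"grip": 1,"translation": [-0.018,-0.0257,0],"twist": [0,0,0]}
    - {"grip": 1,"translation": [-0.018,-0.0257,0],"twist": [0,0,0]}
    - {"grip": 1,"translation": [-0.018,-0.0257,0],"twist": [0,0,0]}
    - {"grip": 1,"translation": [-0.018,-0.0257,0],"twist": [0,0,0]}
    - {"grip": 1,"translation": [-0.018,-0.0257,0],"twist": [0,0,0]}
    - {"grip": 1,"translation": [-0.018,-0.0257,0],"twist": [0,0,0]}
    - {"grip": 1,"translation": [0,0,0],"twist": [0,0,0]}
    - {"grip": 1,"translation": [0,0,0],"twist": [0,0,0]}

```text
clock: 24.2
eef_pos: [408.3, -326.6, 167.6]
tcp_rot: [-3.139, -0.001, 1.17]
contact_force: [0.8, 0.9, 0.3]
opening: 0.409
```

Run:
```python
from h import *
go(412.2,-327.4,30,1.175)
```

```text
pos [ 408.3 -326.6  167.6] yaw 1.17 q [-0.68  0.27  1.91 -0.    0.96 -0.28] open 0.409 t 24.2
tool mm [  0.8   3.9 137.6] twistz -0.005 minrows 3.3018995767521706
```

Request:
jog_arm:
  moves:
    - {"grip": 1,"translation": [0.001,0.002,0.03],"twist": [0,0,0]}
    - {"grip": 1,"translation": [0,0,0.035],"twist": [0,0,0]}
    - {"grip": 1,"translation": [0,0,0.035],"twist": [0,0,0]}
    - {"grip": 1,"translation": [0,0,0.03],"twist": [0,0,0]}
    - {"grip": 1,"translation": [0,0,0.008],"twist": [0,0,0]}
    - {"grip": 1,"translation": [0,0,0],"twist": [0,0,0]}
    - {"grip": 1,"translation": [0,0,0],"twist": [0,0,0]}
    - {"grip": 1,"translation": [0,0,0],"twist": [0,0,0]}

```text
clock: 24.87
eef_pos: [413.9, -327.5, 32.2]
tcp_rot: [3.139, 0.001, 1.172]
contact_force: [0.5, -0.3, -0.8]
opening: 0.403
```

Run:
```python
from h import *
go(412.2,-327.4,16,1.175)
p,d=r.grab_frame("side");cv2.imwrite("pics/side21.png",p[:,:,::-1])
S=[(rect((411.4,-326.4),np.deg2rad(4.5),66,66,4),(0,255,0)),(circ((411.4,-326.4),20.5,4),(0,255,0))]
overlay("pics/side21.png","side",S,"pics/s24.png",265,190,345,270,7.5)
```

```text
pos [ 413.9 -327.5   32.2] yaw 1.172 q [-0.67  0.48  1.98  0.    0.67 -0.27] open 0.403 t 24.9
tool mm [-0.5 -1.6 16.2] twistz -0.003 minrows 0.3897737981437262
```

View pics/s24.png

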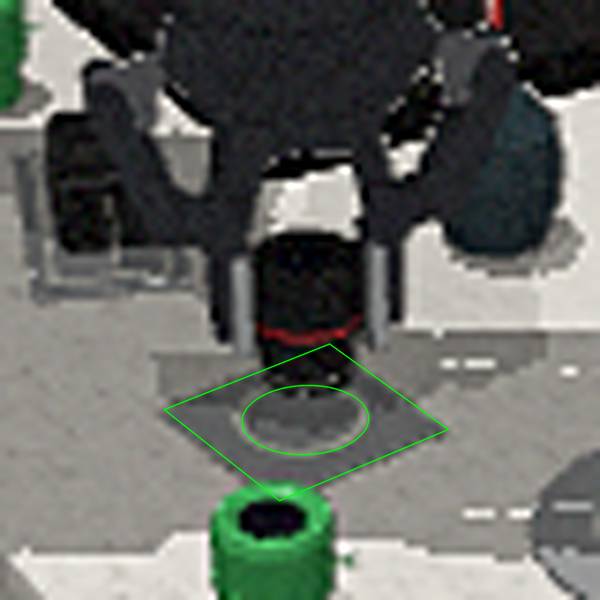

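Request:
jog_arm:
  moves:
    - {"grip": 1,"translation": [-0.0005,-0.0015,0.008],"twist": [0,0,0]}
    - {"grip": 1,"translation": [0,0,0.005],"twist": [0,0,0]}
    - {"grip": 1,"translation": [0,0,0.001],"twist": [0,0,0]}
    - {"grip": 1,"translation": [0,0,0],"twist": [0,0,0]}
    - {"grip": 1,"translation": [0,0,0],"twist": [0,0,0]}

```text
clock: 25.33
eef_pos: [411.0, -326.7, 16.8]
tcp_rot: [-3.142, -0.0, 1.172]
contact_force: [-1.5, -0.1, -1.0]
opening: 0.404
```

Request:
jog_arm:
  moves:
    - {"grip": 1,"translation": [0,0,0.001],"twist": [0,0,0]}
    - {"grip": 1,"translation": [0,0,0],"twist": [0,0,0]}
    - {"grip": 1,"translation": [0,0,0],"twist": [0,0,0]}

```text
clock: 25.58
eef_pos: [411.1, -326.8, 15.8]
tcp_rot: [3.142, 0.0, 1.172]
contact_force: [0.0, 0.1, -1.0]
opening: 0.407
```

Request:
jog_arm:
  moves:
    - {"grip": 1,"translation": [0,0,0.001],"twist": [0,0,0]}
    - {"grip": 1,"translation": [0,0,0],"twist": [0,0,0]}
    - {"grip": 1,"translation": [0,0,0],"twist": [0,0,0]}

```text
clock: 25.83
eef_pos: [411.2, -326.9, 15.2]
tcp_rot: [3.141, 0.0, 1.172]
contact_force: [-1.0, 0.4, 4.6]
opening: 0.407
```

Request:
jog_arm:
  moves:
    - {"grip": 0.1,"translation": [0,0,0],"twist": [0,0,0]}
    - {"grip": -0.2,"translation": [0,0,0],"twist": [0,0,0]}
    - {"grip": -0.4,"translation": [0,0,0],"twist": [0,0,0]}
    - {"grip": -0.4,"translation": [0,0,0],"twist": [0,0,0]}
    - {"grip": -0.4,"translation": [0,0,-0.015],"twist": [0,0,0]}
    - {"grip": -0.4,"translation": [0,0,-0.035],"twist": [0,0,0]}
    - {"grip": -0.4,"translation": [0,0,-0.04],"twist": [0,0,0]}
    - {"grip": -0.4,"translation": [0,0,-0.04],"twist": [0,0,0]}
    - {"grip": -0.4,"translation": [0,0,-0.04],"twist": [0,0,0]}
    - {"grip": -0.4,"translation": [0,0,-0.04],"twist": [0,0,0]}

```text
clock: 26.67
eef_pos: [410.7, -326.4, 226.7]
tcp_rot: [-3.141, -0.0, 1.172]
contact_force: [1.0, -1.3, -0.1]
opening: 0.705
```

Run:
```python
from h import *
go(300,-40,225,1.44)
```

```text
pos [ 410.7 -326.4  226.7] yaw 1.172 q [-0.67  0.2   1.85 -0.    1.09 -0.28] open 0.705 t 26.7
tool mm [ 220.9 -213.3    1.7] twistz -0.268 minrows 7.363184962288244
```

Request:
jog_arm:
  moves:
    - {"grip": -0.4,"translation": [0.03,-0.025,0],"twist": [0,0,0]}
    - {"grip": -0.4,"translation": [0.03,-0.025,0],"twist": [0,0,0]}
    - {"grip": -0.4,"translation": [0.03,-0.025,0],"twist": [0,0,0]}
    - {"grip": -0.4,"translation": [0.03,-0.025,0],"twist": [0,0,0]}
    - {"grip": -0.4,"translation": [0.03,-0.025,0],"twist": [0,0,0]}
    - {"grip": -0.4,"translation": [0.03,-0.025,0],"twist": [0,0,0]}
    - {"grip": -0.4,"translation": [0.03,-0.025,0],"twist": [0,0,0]}
    - {"grip": -0.4,"translation": [0.03,-0.025,0],"twist": [0,0,0]}
    - {"grip": -0.4,"translation": [0.03,-0.025,0],"twist": [0,0,0]}
    - {"grip": -0.4,"translation": [0.03,-0.025,0],"twist": [0,0,0]}

```text
clock: 27.5
eef_pos: [296.2, 48.2, 225.0]
tcp_rot: [3.141, -0.001, 1.171]
contact_force: [0.7, 1.0, 0.6]
opening: 0.699
```

Run:
```python
from h import *
go(300,-40,225,1.44)
p,d=r.grab_frame("top");cv2.imwrite("pics/top22.png",p[:,:,::-1])
p,d=r.grab_frame("side");cv2.imwrite("pics/side22.png",p[:,:,::-1])
crop("pics/top22.png","pics/t6.png",240,130,440,280,4)
```

```text
pos [296.2  48.2 225. ] yaw 1.171 q [ 0.16 -0.19  2.25  0.    1.08  0.56] open 0.699 t 27.5
tool mm [-79.7  37.8  -0. ] twistz -0.269 minrows 2.115862632237658
```

View pics/t6.png

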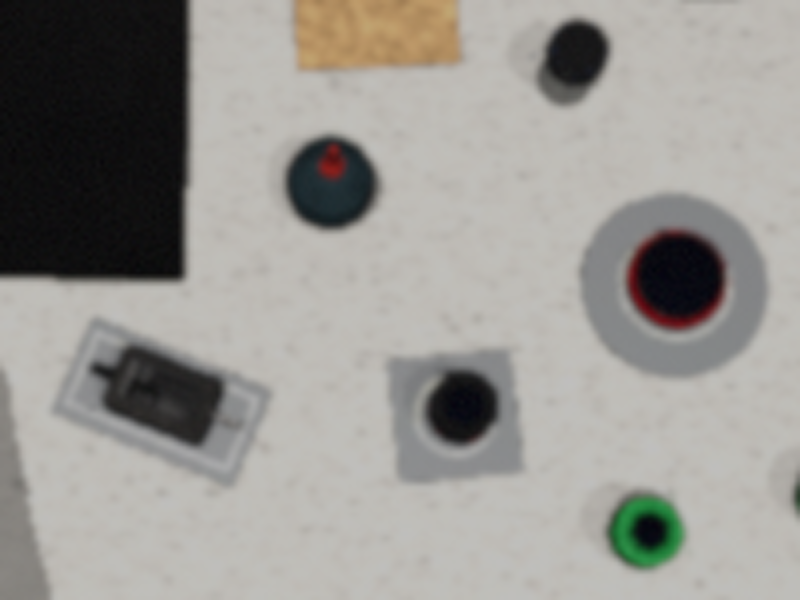

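Run:
```python
from h import *
D=np.deg2rad;G=(0,255,0);M=(255,0,255);Y=(0,255,255)
S=[(circ((481.2,-444.2),50,4),G),(circ((481.2,-444.2),29,4),G),(circ((481.2,-444.2),24,22),M),(rect((418,-173),D(67.8),104,56,4),G),(rect((418,-173),D(67.8),91,40,4),G),(rect((418,-173),D(67.8),57,36,34,-1.5),M),(rect((418,-173),D(67.8),86,2,19),Y),(rect((411.4,-326.4),D(4.5),66,66,4),G),(circ((411.4,-326.4),20.5,4),G),(circ((411.4,-326.4),18.5,46),M)]
overlay("pics/top22.png","top",S,"pics/a1.png",250,205,310,255,12)
overlay("pics/top22.png","top",S,"pics/a2.png",330,170,440,255,7)
overlay("pics/side22.png","side",S,"pics/a3.png",260,180,390,275,6)
crop("pics/side22.png","pics/a4.png",260,180,390,275,6)
```

```text
(no output)
```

View pics/a1.png

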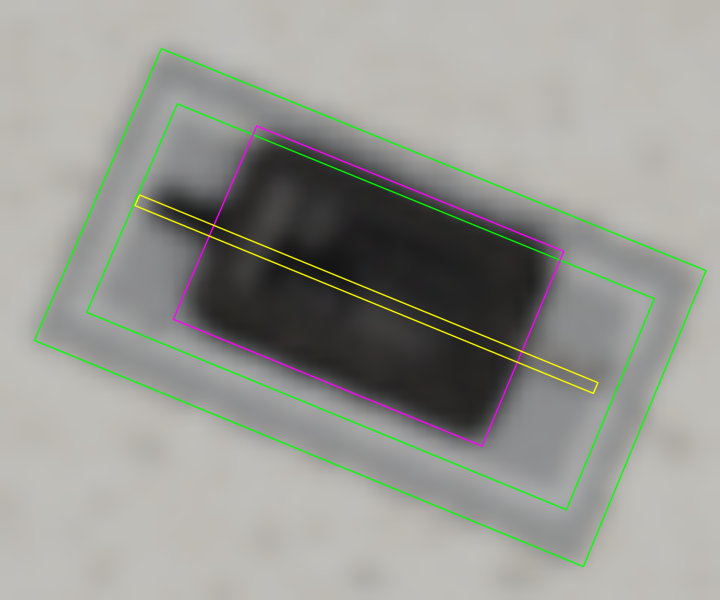

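View pics/a2.png

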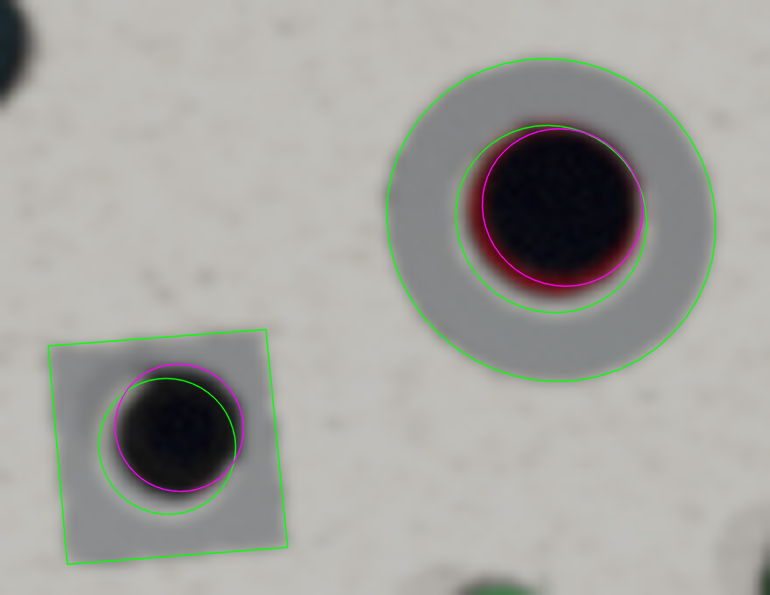

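View pics/a3.png

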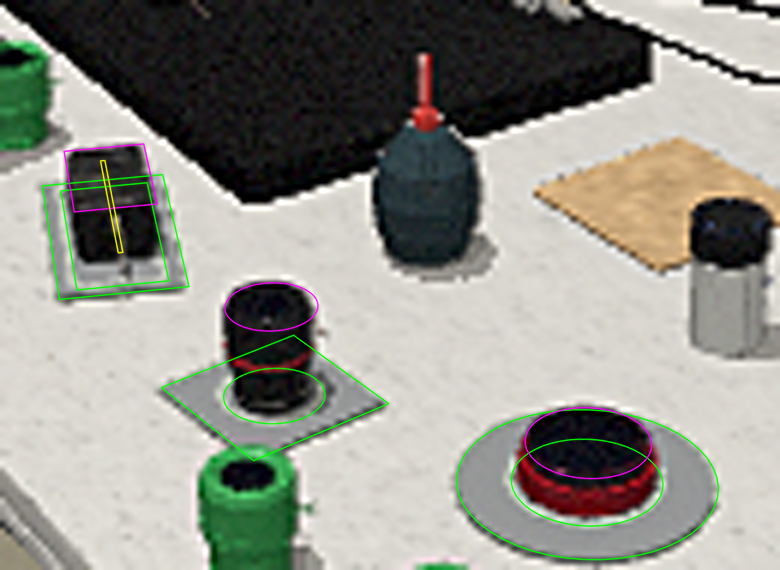

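View pics/a4.png

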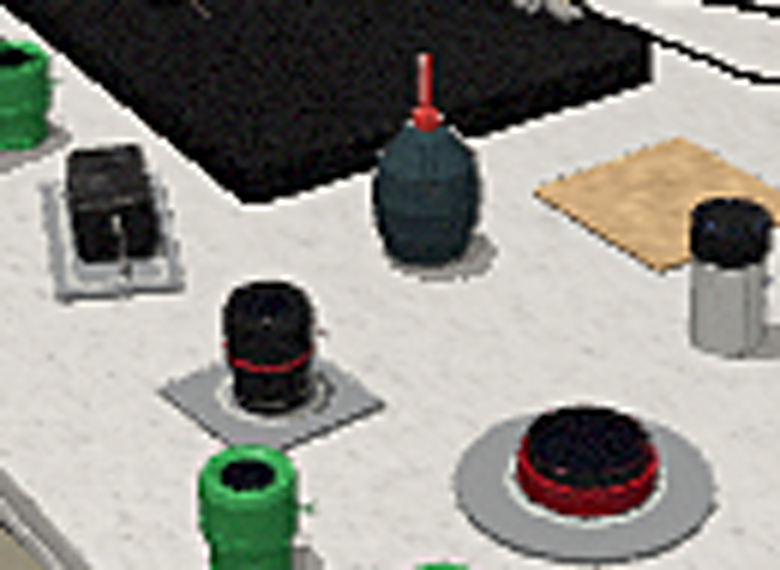

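```bash
python3 -c "
from rig import r
print(r.sense()['clock']); print(r.sign_off())"
```

```text
27.6
the job is handed in; nothing more can be done
None
```

All three parts are back on their own pads, and I handed the job in at 27.6 s of the 128 s allowed. I set the eyepiece on the cork mat first. Then the brick went to the oblong pad, the lens to the round pad, and the eyepiece from the mat to the square pad.

- **Position:** In the last top and side pictures all three parts stand upright inside their white marks. The lens is about 1.3 mm off centre, the eyepiece about 1.6 mm, and the brick about 1 mm with its length along the pad. I left these small offsets uncorrected.
- **Camera disagreement:** The two cameras and the arm's own readings differed by 1 to 2 mm, in line with the calibration.
- **Eyepiece on the mat:** It was about 4 mm from where I expected when I came back for it, so I recentred the gripper before picking it up.
- **Contact and surroundings:** The highest contact force the arm reported was about 16 N, when I set the eyepiece on the mat. The blower, the can and the green look-alikes were not touched, and the arm was well clear at hand-in.

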